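# Seal the coffee jar and pack away the utensils

### The job

Put the coffee things away. Seal the jar: first seat the wooden disk in its mouth, flat and knob up, let go of it, then put the steel ring over it and screw it clockwise all the way home against its stops. Open the wooden tray's sliding cover, lay whichever of the scoop, the brush and the measuring spoon are out in the tray, and slide the cover fully shut; leave the mug, the timer and the milk pitcher where they stand.

Things in the scene. Friction and masses are not known exactly. Their poses are not given: they have to be found in the camera images.
- jar: white stoneware jar fixed in a round wooden stand (100 mm across, 22 mm high); cannot turn. Origin: centre of the stand's underside, z up. Body 80 mm across up to 63 mm, neck 47 mm across up to the rim at 96 mm, with three thread ribs (55 mm across, 85 to 92 mm up), each ending at a stop, and three gaps centred on bearings 0, 120, 240 degrees from its x axis, marked by dark dots on the shoulder
- jar_mouth (a point): centre of the ledge in the jar's mouth on which the disk rests, 90 mm above the jar's origin; the recess over it is 42.4 mm across and 6 mm deep
- jar_stop0 (a point): a point on the jar, 27 mm from its axis and 83 mm above its origin: where the centre of one of the ring's three lugs stands when the ring is screwed home (jar-frame bearing -81.5 degrees, counter-clockwise from the jar's x axis)
- jar_stop1 (a point): a point on the jar, 27 mm from its axis and 83 mm above its origin: where the centre of one of the ring's three lugs stands when the ring is screwed home (jar-frame bearing 38.5 degrees, counter-clockwise from the jar's x axis)
- jar_stop2 (a point): a point on the jar, 27 mm from its axis and 83 mm above its origin: where the centre of one of the ring's three lugs stands when the ring is screwed home (jar-frame bearing 158.5 degrees, counter-clockwise from the jar's x axis)
- seal_disk: loose wooden seal disk, 39 mm across and 7 mm thick with a chamfered lower edge, and a round knob on top, 14 mm across, from 7 to 23 mm above the underside (grip it there). Origin: centre of the underside, z up; 60 g. Seated, it lies on the ledge with its origin at jar_mouth and its flat top 1 mm above the rim
- screw_ring: loose steel screw ring, 66 mm across, 20 mm high, bore 60 mm, lip on top with a 30 mm opening for the knob; origin: centre of the underside, z up; 120 g. Three lugs inside its lower edge at bearings 0, 120, 240 degrees from its x axis (dark dots on the lip). With lugs at the gaps (within 12 degrees) it drops to 81 mm above the jar's origin (8 mm higher if on the ribs), then turns 81 degrees clockwise to the stops
- ring_lug (a point): centre of the lug on the ring's x axis, 27 mm from the ring's axis, 2 mm above its underside
- tray: wooden utensil tray, fixed. Origin: under the centre of its compartment, z up. Compartment inside 170 mm along x by 150 mm along y, floor 6 mm up, walls 8 mm thick and 46 mm high; beyond the +y wall two rails run on for 160 mm and carry the open cover
- tray_cover (a joint): flat cover of the tray sliding along the tray's y axis: 0 = fully shut over the compartment, 0.158 m = fully open (the cover stands over the rails at +y); it stays where it is left, friction about 1.5 N. The cover is 7 mm thick, from 47 to 54 mm above the tray's origin
- cover_handle (a point): point 9 mm below the top of the bar handle on the middle of the cover, 69 mm above the tray's origin; the bar is 64 mm long along the tray's x, 12 mm wide along y and 24 mm high above the cover: pinch it along y
- coffee_scoop: brass scoop lying bowl up, 138 mm long (its y axis); bowl 42 mm across, 22 mm high, at y = 26 to 68 mm; arched strap handle 12 mm wide from there to y = -71 mm, its top 22 mm up for y = -4 to 26 mm and 17 mm up for -34 to -4 mm; 50 g. Origin: underside, middle of the length. Grip the strap along x at about y = 8 mm. May be absent
- brush: cleaning brush lying along its x axis, 150 mm long: a round wooden handle 20 mm thick from x = -75 to 0 mm, its axis 10 mm above the underside, then a steel ferrule and flat bristle head 42 mm wide and 20 mm high to x = 75 mm; 80 g. Origin: underside, middle of the length. Grip the handle across (along y) at about x = -30 mm. May be absent
- spoon: measuring spoon lying along its x axis, 150 mm long: a round wooden handle 20 mm thick from x = -75 to 0 mm, its axis 10 mm above the underside, then a thin steel rod and a round steel bowl 52 mm across and 14 mm high, centred at x = 49 mm; 80 g. Origin: underside, middle of the length. Grip the handle across (along y) at about x = -30 mm. May be absent
- mug: bystander: striped mug, 90 mm across and 100 mm high with a handle; origin: centre of the underside of its outline
- timer: bystander: round kitchen timer, 67 mm across, 59 mm high; origin: centre of the underside
- milk_pitcher: bystander: steel milk pitcher, 77 mm across, 96 mm high, with a handle; origin: centre of the underside of its outline

How it is judged:
On the way, in this order (a step that is already met when the one before it is completed fails the run):
1. the disk lies seated in the jar's mouth, knob up and let go, while the ring is still off the jar (horizontal distance between seal_disk and jar_mouth below 0.003 m and z of seal_disk in the frame of jar_mouth between -0.002 and 0.002 m and angle between seal_disk's own z axis and vertical below 0.08 rad and contact force between the fingers and seal_disk below 0.2 N and horizontal distance between screw_ring and jar above 0.04 m), for 0.2 s.
2. the ring is screwed home over the seated disk (horizontal distance between seal_disk and jar_mouth below 0.003 m and z of seal_disk in the frame of jar_mouth between -0.002 and 0.002 m and angle between each of seal_disk, screw_ring's own z axis and vertical below 0.08 rad and horizontal distance between screw_ring and jar_mouth below 0.004 m and z of screw_ring in the frame of jar between 0.078 and 0.083 m and (distance between ring_lug and jar_stop0 below 0.006 m or distance between ring_lug and jar_stop1 below 0.006 m or distance between ring_lug and jar_stop2 below 0.006 m)), for 0.2 s.
At the end, for the whole second after the job is handed in: disk flat on the mouth's ledge (centred to 3 mm, height to 2 mm); ring level over it, origin 78 to 83 mm above the jar's, centred to 4 mm, its lug within 6 mm of a stop point; every utensil present at rest in the tray's compartment; cover within 5 mm of shut; all released (all of step 2 and x of coffee_scoop in the frame of tray between -0.085 and 0.085 m and y of coffee_scoop in the frame of tray between -0.075 and 0.075 m and z of coffee_scoop in the frame of tray between 0.002 and 0.044 m and linear speed of each of coffee_scoop, brush, spoon, screw_ring, seal_disk below 0.02 m/s and x of brush in the frame of tray between -0.085 and 0.085 m and y of brush in the frame of tray between -0.075 and 0.075 m and z of brush in the frame of tray between 0.002 and 0.044 m and x of spoon in the frame of tray between -0.085 and 0.085 m and y of spoon in the frame of tray between -0.075 and 0.075 m and z of spoon in the frame of tray between 0.002 and 0.044 m and value of joint tray_cover below 0.005 m); the robot touches nothing.
It fails at once if the mug is pushed more than 30 mm or tipped over (distance of mug from where it was at the start of the episode above 0.03 m or angle between mug's own z axis and vertical above 0.5 rad).
It fails at once if the timer is pushed more than 30 mm or tipped over (distance of timer from where it was at the start of the episode above 0.03 m or angle between timer's own z axis and vertical above 0.5 rad).
It fails at once if the milk pitcher is pushed more than 30 mm or tipped over (distance of milk_pitcher from where it was at the start of the episode above 0.03 m or angle between milk_pitcher's own z axis and vertical above 0.5 rad).
Of coffee_scoop, brush, spoon only 2 to 3 are there at a start; the rules pass over those that are not, and their reading is None.
At some moment in a run one of coffee_scoop, screw_ring may be knocked a few centimetres aside while the robot is not near it.
It also fails if it takes over 208 s, if anything falls off the work surface, if the arm or the gripper's body presses on something with over 40 N, if the wrist force passes 120 N, or if a joint passes its speed limit or range.

### The arm

A 6-joint arm with a two-finger parallel gripper is mounted at the origin on a cart in front of the work surface, level with it; the furniture and walls round the work are solid. World frame = base frame: x ahead of the robot, y to its left, z up, the work surface at z = 0. Lengths are in m, angles in rad, forces in N, time in s.
With the tool pointing down it reaches from about 0.35 to 0.725 m from the base axis. Payload 6 kg.
Tool frame: the origin (TCP) lies midway between the tips of the shut fingers; the grasp point (between the pads) lies 19 mm behind it (env.tcp_to_grasp is the distance from the TCP to the grasp point, in m); z points along the fingers, y is the direction in which the jaws open and shut (so a half turn about z gives the same grasp; the last joint's range is limited). The gripper opens to 85 mm and grips with 20 to 120 N. Pads are 22 mm wide; open, the fingers measure 114 mm over their backs; the gripper's body (76 mm by 85 mm) begins 54 mm behind the grasp point. The pads swing forward as they close: fully open they stand 13 mm farther back than shut.
Start: joints at [1.552, 0.04, 0.085, 0, -1.615, -0.334], TCP at [0.207, 0.563, 0.231] pointing down, gripper open.
Joint ranges: [-2.56, 2.56], [-1.29, 2.01], [-1.08, 1.49], [-3.29, 1.98], [-2.81, -0.18], [-2.99, 2.99]. Speed limits (rad/s): [2.57, 2.57, 3.01, 3.14, 3.14, 3.14].

### API

Orientations are given as [roll, pitch, yaw] about the fixed x, y, z axes, in that order (R = Rz(yaw) Ry(pitch) Rx(roll)).
In Python, from bench import env, imaging gives the robot as it stands.
- The arm moves only by the shell command python3 -m pendant 'ROWS'. ROWS is JSON, a list of rows, each a list of 3 entries, a list of its own where there are three numbers: the closure, from 0 (fully open) to 1 (shut), then the shift along the tool's x, y, z in units of 0.04 m (1.0 is 0.04 m), then the turn about the tool's z in units of 180 degrees (1.0 is 180 degrees). In form: [[grip, [dx, dy, dz], yaw], ...]. A call has 1 to 20 rows; each row shifts and turns the commanded pose from where the row before left it, along the tool's axes as they then stand; what a row does not reach is not made up. A row lasts 1/10 s, in which the tool goes at most 50 mm and 8.59 degrees, less where a joint would pass 70% of its speed; a pose out of reach is approached as far as the arm can. A call with a number of a shift or a turn outside -1 to 1 is refused whole. A call with a gripper value outside its range is refused whole. The fingers move at their own pace and stop on an object; the grip force is fixed at half the most. Time passes only in rows, so rows that do not move let the fingers close. It gives the time, the measured TCP pose, the force and the opening at its end, in the units of the state.
- env.state(): the state, without advancing time (a new reading comes with each control period).
- imaging.read_camera(name): name is "scene" or "top" or "wrist"; returns (picture, depth): 400x640x3 uint8, red, green, blue; 400x640 float32, m along the optical axis (not along the pixel's ray), 0 where there is no reading.
- imaging.get_calibration(name): a dict with "K" (3x3 intrinsics, pixels), "rvec" (rotation vector, rad) and "tvec" (3), from world to camera coordinates, as OpenCV has them. Camera axes: x right, y down, z forward; pixel columns grow to the right and rows downward; lengths in m; the calibration is good to about 2 mm. A picture is of the moment at which its call begins: read the wrist's pose just before it. get_calibration takes no time and is no camera call; for the wrist camera it gives the pose at the moment of the call.
- env.close_job(): hands the job in, once; it reports no verdict.
Trained networks look in the newest picture that a camera, given by its name, has taken for a name from the list of things; names that differ only in an ending like _2 or _b are one class to them, and where a whole thing is asked for, a point or a joint stands for the part that bears it (a point fixed in the world has none). Each returns a list of dicts, best first, with "score" (0 to 1); they miss things now and then, are a little off and sometimes report something else, mostly with a low value. They report only what shows in the picture. A call takes as long as a camera call.
- imaging.spot_in(camera, name): "position" ([x, y, z] in m, in world coordinates, good to about 4 mm: the middle of the surface that is visible of it).
The state is a dict: "time_s": time; "joints": joint angles; "dq": joint speeds; "joint_efforts": joint torques, N m; "position": TCP position; "eef_rot": TCP orientation; "contact_force": force on the tool from outside, world axes, zero at the start; "moment": the same for the moment, N m; "grip_width": finger opening in m.
Only numpy, scipy, OpenCV 4.12 (cv2) and the standard library are available. Lean on these libraries where they do the work, as an engineer would, in place of code of your own. Each camera call takes 0.05 s, during which the arm holds its last target.

## Working session

There is one attempt and no reset: what is moved stays moved. The work goes in short steps, Python scripts to look and compute and a shell command to move; the robot and the scene stay as the last step left them, time stands still between calls to the robot, and variables do not carry over. Pictures are saved under pics/ and viewed, and the job is handed in when it is done.

```bash
ls; mkdir -p pics; cat > h.py <<'E'
import numpy as np, cv2
from bench import env, imaging
from scipy.spatial.transform import Rotation as R
def cal(n):
    c=imaging.get_calibration(n); K=np.array(c["K"],float); Rm=cv2.Rodrigues(np.array(c["rvec"],float))[0]; t=np.array(c["tvec"],float).ravel()
    return K,Rm,t
def shot(n,fn):
    c=cal(n); p,d=imaging.read_camera(n); cv2.imwrite("pics/"+fn+".png",p[:,:,::-1]); np.savez("pics/"+fn+".npz",p=p,d=d,K=c[0],R=c[1],t=c[2]); return p,d,c
def unproj(d,c):
    K,Rm,t=c; h,w=d.shape; u,v=np.meshgrid(np.arange(w),np.arange(h))
    pc=np.stack([(u-K[0,2])/K[0,0]*d,(v-K[1,2])/K[1,1]*d,d],-1)
    return (pc-t)@Rm
def proj(X,c):
    K,Rm,t=c; pc=np.atleast_2d(X)@Rm.T+t; q=pc@K.T; return q[:,:2]/q[:,2:]
def ray(u,v,c,z):
    K,Rm,t=c; d=Rm.T@np.array([(u-K[0,2])/K[0,0],(v-K[1,2])/K[1,1],1]); o=-Rm.T@t
    return o+d*(z-o[2])/d[2]
def load(fn):
    f=np.load("pics/"+fn+".npz"); return f['p'],f['d'],(f['K'],f['R'],f['t'])
def st():
    s=env.state(); print("t",round(s["time_s"],2),"pos",np.round(s["position"],4),"rot",np.round(s["eef_rot"],3),"F",np.round(s["contact_force"],1),"w",round(s["grip_width"],4)); return s
E
python3 - <<'E'
from h import *
s=st(); print(s["joints"], env.tcp_to_grasp)
for n in ["scene","top","wrist"]:
    p,d,c=shot(n,n+"0"); print(n,c[0][0],-c[1].T@c[2])
    for k in ["jar","seal_disk","screw_ring","tray","cover_handle","coffee_scoop","brush","spoon","mug","timer","milk_pitcher"]:
        if n!="wrist":
            r=imaging.spot_in(n,k); print(n,k,[(np.round(x["position"],3),round(x["score"],2)) for x in r[:3]])
st()
E
```

```text
pics
t 0.0 pos [0.2071 0.5628 0.2303] rot [ 3.14  -0.    -0.353] F [ 0.2 -0.   0.1] w 0.0854
[ 1.55170422e+00  4.08147003e-02  8.38285313e-02 -4.66228729e-04
 -1.61548614e+00 -3.33720927e-01] 0.0187
scene [462.85916253   0.         327.11200878] [ 0.06035132 -0.61311634  0.91033228]
scene jar [(array([ 0.474, -0.039,  0.058]), 0.69)]
scene seal_disk [(array([ 0.53 , -0.145,  0.01 ]), 0.53)]
scene screw_ring [(array([ 0.388, -0.148,  0.019]), 0.64), (array([0.678, 0.046, 0.065]), 0.63)]
scene tray [(array([0.469, 0.202, 0.053]), 0.91)]
scene cover_handle [(array([0.478, 0.226, 0.055]), 0.89)]
scene coffee_scoop [(array([ 0.447, -0.22 ,  0.013]), 0.79)]
scene brush [(array([ 0.464, -0.302,  0.016]), 0.77)]
scene spoon [(array([ 0.499, -0.376,  0.012]), 0.66)]
scene mug [(array([0.678, 0.045, 0.066]), 0.87), (array([ 0.472, -0.039,  0.058]), 0.58)]
scene timer [(array([ 0.652, -0.176,  0.041]), 0.82)]
scene milk_pitcher [(array([ 0.671, -0.332,  0.059]), 0.86)]
top [510.54162247   0.         321.59792538] [ 0.29086769 -0.10523747  1.34309715]
top jar [(array([ 0.484, -0.027,  0.061]), 0
[... 210 characters left out ...]
51]), 0.65), (array([ 0.483, -0.022,  0.061]), 0.35)]
top coffee_scoop [(array([ 0.45 , -0.218,  0.007]), 0.89)]
top brush [(array([ 0.465, -0.29 ,  0.017]), 0.67), (array([ 0.398, -0.134,  0.019]), 0.37)]
top spoon [(array([ 0.502, -0.373,  0.01 ]), 0.79), (array([0.478, 0.232, 0.048]), 0.16)]
top mug [(array([0.701, 0.051, 0.053]), 0.84)]
top timer [(array([ 0.66 , -0.169,  0.046]), 0.91), (array([0.478, 0.231, 0.056]), 0.52), (array([0.699, 0.051, 0.055]), 0.33)]
top milk_pitcher [(array([ 0.698, -0.334,  0.048]), 0.95)]
wrist [276.1404399    0.         322.30328241] [0.28323036 0.53483164 0.3739729 ]
t 1.25 pos [0.2073 0.563  0.2313] rot [ 3.142 -0.    -0.353] F [ 0.1  0.6 -0.3] w 0.0854
```

View pics/scene0.png

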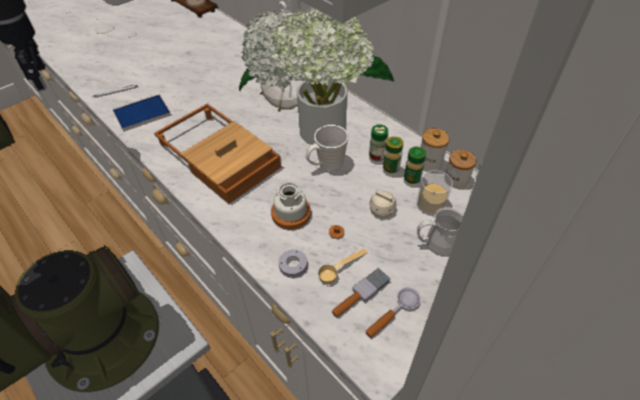

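View pics/top0.png

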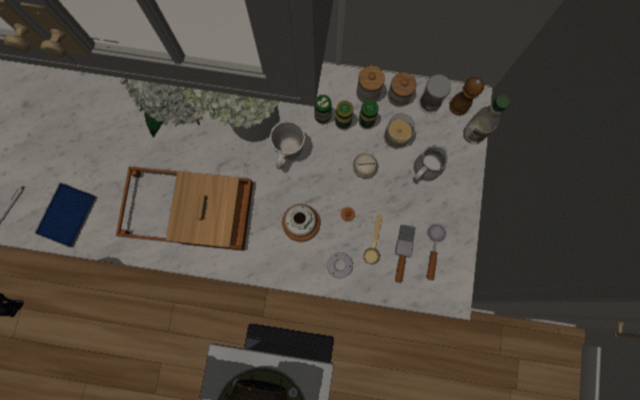

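The top view shows the jar at about (300,220), the disk at (348,214) and the ring at (340,265). All three utensils are out, at (375,240), (404,253) and (435,252). The tray cover spans columns 168-238, so it is partly open. The scene view agrees. Next I'll check the tall obstacles and set up a move helper.

```bash
cat >> h.py <<'E'
def need(x,y,z,yaw=None,cur=None):
    """print shift (units of .04 m) in tool axes and turn units, from current measured (or cur=(x,y,z,yaw)) pose"""
    if cur is None:
        s=env.state(); cur=[*s["position"],s["eef_rot"][2]]
    cx,cy,cz,cw=cur; dx,dy=x-cx,y-cy
    tx=dx*np.cos(cw)+dy*np.sin(cw); ty=dx*np.sin(cw)-dy*np.cos(cw)
    tz=cz-z
    print("units before turning",np.round(np.array([tx,ty,tz])/.04,3), "turn units", None if yaw is None else round(((cw-yaw+np.pi)%(2*np.pi)-np.pi)/np.pi,4))
E
python3 - <<'E'
from h import *
for fn in ["top0","scene0"]:
    p,d,c=load(fn); W=unproj(d,c); ok=(d>0)
    print(fn)
    for x in np.arange(.2,.9,.1):
        row=[]
        for y in np.arange(-.5,.8,.1):
            m=ok&(abs(W[...,0]-x-.05)<.05)&(abs(W[...,1]-y-.05)<.05)
            row.append("%5.2f"%W[...,2][m].max() if m.sum()>3 else "  nan")
        print("%.1f"%x,*row)
need(.40,-.09,.231,0)
E
```

```text
top0
0.2 -0.89 -0.88 -0.89 -0.89 -0.89 -0.89 -0.89 -0.89 -0.89 -0.89  0.32 -0.89 -0.89
0.3  0.70  0.02  0.02  0.03  0.01  0.01  0.06  0.06  0.06  0.05  0.02  0.02  0.01
0.4  0.70  0.03  0.03  0.03  0.10  0.10  0.06  0.08  0.06  0.05  0.02  0.02  0.02
0.5  0.69  0.02  0.02  0.03  0.10  0.09  0.06  0.08  0.63  0.63  0.01  0.01  0.01
0.6  0.69  0.10  0.09  0.07  0.80  0.79  0.74  0.59  0.71  0.69  0.55  0.01  0.01
0.7  0.68  0.10  0.10  0.11  0.70  0.50  0.51  0.51  0.51  0.50  0.50  0.01  0.01
0.8  0.66  0.17  0.13  0.12  0.53  0.01  0.50   nan   nan   nan  0.01  0.01  0.01
scene0
0.2   nan   nan   nan   nan -0.90 -0.90 -0.89 -0.90 -0.90 -0.90  0.46  0.32 -0.90
0.3  0.77  0.02  0.02  0.02  0.01  0.01  0.06  0.06  0.06  0.05  0.02  0.02  0.01
0.4  0.01  0.02  0.03  0.03  0.10  0.10  0.06  0.08  0.06  0.05  0.02  0.02  0.01
0.5  0.02  0.02  0.02  0.03  0.10  0.09  0.06  0.08  0.06  0.05  0.01  0.01  0.01
0.6   nan  0.10  0.09  0.06  0.51  0.50  0.37  0.35  0.28  0.23  0.01  0.01  0.01
0.7   nan  0.10  0.09  0.11  0.49  0.36  0.38  0.36  0.30  0.27  0.01  0.01  0.01
0.8   nan  0.00  0.12  0.12  0.23  0.35  0.35   nan  0.29   nan   nan  0.01  0.01
units before turning [1.0162e+01 1.3655e+01 7.0000e-03] turn units -0.1123
```

```bash
python3 -m pendant '[[0,[0.55,0.74,0],0],[0,[0.55,0.74,0],0],[0,[0.55,0.74,0],0],[0,[0.55,0.74,0],0],[0,[0.55,0.74,0],0],[0,[0.55,0.74,0],0],[0,[0.55,0.74,0],0],[0,[0.55,0.74,0],0],[0,[0.55,0.74,0],0],[0,[0.55,0.74,0],0],[0,[0.55,0.74,0],0],[0,[0.55,0.74,0],0],[0,[0.55,0.74,0],0],[0,[0.55,0.74,0],0],[0,[0.55,0.74,0],0],[0,[0.55,0.74,0],0],[0,[0.55,0.74,0],0],[0,[0.55,0.74,0],0],[0,[0,0,0],-0.04],[0,[0,0,0],-0.04]]'; python3 -m pendant '[[0,[0,0,0],-0.03],[0,[0,0,0],0],[0,[0,0,0],0]]'
python3 - <<'E'
from h import *
s=st(); print(np.round(s["joints"],3))
p,d,c=shot("wrist","w1"); print(-c[1].T@c[2])
for k in ["jar","jar_mouth","seal_disk","screw_ring","coffee_scoop","brush"]:
    r=imaging.spot_in("wrist",k); print(k,[(np.round(x["position"],4),round(x["score"],2)) for x in r[:3]])
E
```

```text
time_s: 3.25
position: [0.3947, -0.0752, 0.2312]
eef_rot: [3.141, 0.0, -0.1]
contact_force: [0.5, 0.7, -0.2]
grip_width: 0.0854
time_s: 3.55
position: [0.3948, -0.0738, 0.2314]
eef_rot: [3.142, -0.0, -0.01]
contact_force: [0.6, 0.2, 0.1]
grip_width: 0.0857
t 3.55 pos [ 0.3948 -0.0738  0.2314] rot [ 3.142 -0.    -0.01 ] F [0.6 0.2 0.1] w 0.0857
[ 0.327 -0.512 -0.374  0.    -1.708  1.234]
[ 0.47569385 -0.07465022  0.37417105]
jar [(array([ 0.4901, -0.027 ,  0.0654]), 0.9)]
jar_mouth [(array([ 0.4909, -0.0289,  0.0594]), 0.73)]
seal_disk [(array([ 0.5356, -0.1379,  0.0071]), 0.71)]
screw_ring [(array([ 0.4038, -0.1373,  0.0179]), 0.97)]
coffee_scoop [(array([ 0.4471, -0.2192,  0.0082]), 0.67)]
brush [(array([ 0.4759, -0.2923,  0.0192]), 0.74)]
```

View pics/w1.png

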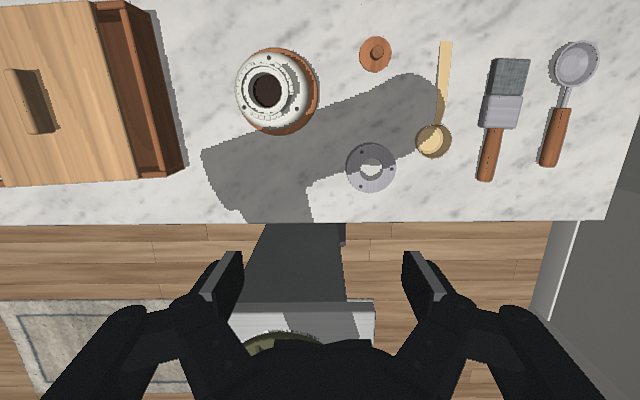

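The wrist view shows the jar mouth at (267,90), the disk at (376,53), the ring at (371,168), the scoop bowl at (433,141), the brush at (500,110) and the spoon at (570,90). The networks agree with these. Next I'll fit the circles precisely from depth.

```bash
cat > fit.py <<'E'
from h import *
from scipy.optimize import least_squares
def circ(P,r0=None):
    c0=P.mean(0)
    f=lambda q: np.hypot(P[:,0]-q[0],P[:,1]-q[1])-(q[2] if r0 is None else r0)
    q=least_squares(f,[*c0,.02],loss="soft_l1",f_scale=.001).x
    return q
def zone(W,d,x,y,r,zlo,zhi):
    return (d>0)&(np.hypot(W[...,0]-x,W[...,1]-y)<r)&(W[...,2]>zlo)&(W[...,2]<zhi)
E
python3 - <<'E'
from fit import *
p,d,c=load("w1"); W=unproj(d,c)
for nm,(x,y,r) in dict(jar=(.484,-.035,.06),disk=(.536,-.138,.03),ring=(.404,-.137,.045)).items():
    m=zone(W,d,x,y,r,-.02,.2); z=W[...,2][m]; h,e=np.histogram(z,bins=np.arange(-.01,.115,.004)); print(nm,[(round(a,3),b) for a,b in zip(e,h) if b])
# enlarged crops
def crop(u,v,w,h,s,fn): cv2.imwrite("pics/"+fn+".png",cv2.resize(p[v:v+h,u:u+w,::-1],None,fx=s,fy=s,interpolation=cv2.INTER_CUBIC))
crop(220,20,220,190,3.6,"w1c")
E
```

```text
jar [(np.float64(-0.006), np.int64(17)), (np.float64(-0.002), np.int64(2320)), (np.float64(0.002), np.int64(11)), (np.float64(0.006), np.int64(1)), (np.float64(0.01), np.int64(1)), (np.float64(0.014), np.int64(10)), (np.float64(0.018), np.int64(604)), (np.float64(0.022), np.int64(515)), (np.float64(0.026), np.int64(8)), (np.float64(0.03), np.int64(5)), (np.float64(0.034), np.int64(7)), (np.float64(0.038), np.int64(7)), (np.float64(0.042), np.int64(6)), (np.float64(0.046), np.int64(10)), (np.float64(0.05), np.int64(16)), (np.float64(0.054), np.int64(143)), (np.float64(0.058), np.int64(590)), (np.float64(0.062), np.int64(1240)), (np.float64(0.066), np.int64(60)), (np.float64(0.07), np.int64(760)), (np.float64(0.074), np.int64(46)), (np.float64(0.078), np.int64(52)), (np.float64(0.082), np.int64(54)), (np.float64(0.086), np.int64(531)), (np.float64(0.09), np.int64(630)), (np.float64(0.094), np.int64(409)), (np.float64(0.098), np.int64(1))]
disk [(np.float64(-0.006), np.int64(7)), (np.float64(-0.002), np.int64(1177)), (np.float64(0.002), np.int64(82)), (np.float64(0.006), np.int64(699)), (np.float64(0.01), np.int64(11)), (np.float64(0.014), np.int64(6)), (np.float64(0.018), np.int64(22)), (np.float64(0.022), np.int64(114))]
ring [(np.float64(-0.006), np.int64(12)), (np.float64(-0.002), np.int64(1789)), (np.float64(0.002), np.int64(27)), (np.float64(0.006), np.int64(20)), (np.float64(0.01), np.int64(24)), (np.float64(0.014), np.int64(31)), (np.float64(0.018), np.int64(1497)), (np.float64(0.022), np.int64(25))]
```

View pics/w1c.png

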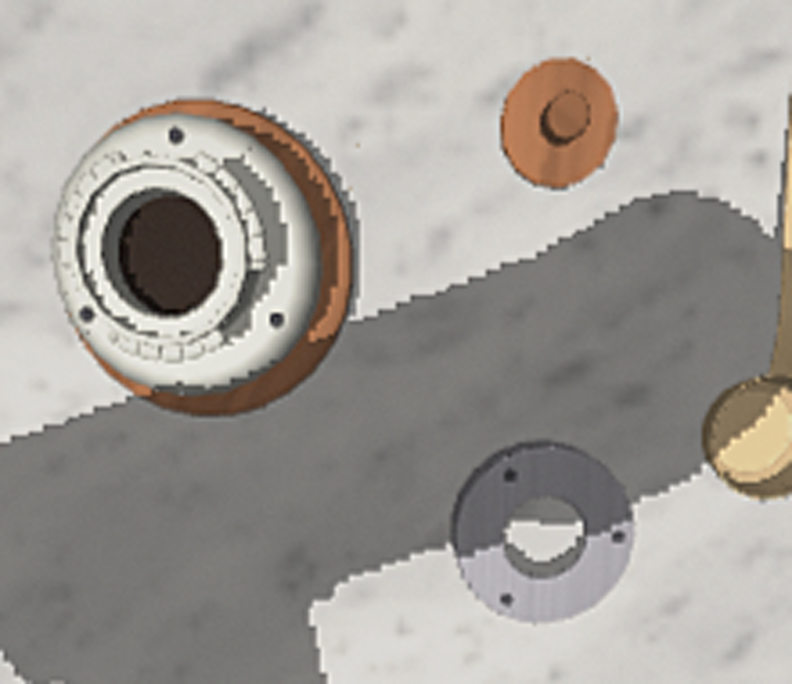

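```bash
python3 - <<'E'
from fit import *
p,d,c=load("w1"); W=unproj(d,c)
def P(m): return W[...,:2][m]
m=zone(W,d,.484,-.035,.035,.093,.099); print("rim",m.sum(),W[...,2][m].mean(),circ(P(m)))
m=zone(W,d,.484,-.035,.07,.016,.026);print("stand z",np.median(W[...,2][m]), "outer fit")
q=P(m); 
m=zone(W,d,.484,-.035,.035,.0855,.0925); print("ledge/ribs",m.sum())
m=zone(W,d,.536,-.138,.03,.004,.0095); print("disk top",m.sum(),np.median(W[...,2][m])); 
cn=cv2.findContours((zone(W,d,.536,-.138,.03,.004,.03)).astype(np.uint8),cv2.RETR_EXTERNAL,cv2.CHAIN_APPROX_NONE)[0]
k=max(cn,key=len)[:,0]; X=np.array([ray(u,v,c,.007)[:2] for u,v in k]); print("disk outline",circ(X))
m=zone(W,d,.536,-.138,.03,.021,.026); cn=cv2.findContours(m.astype(np.uint8),0,1)[0]; k=max(cn,key=len)[:,0]; X=np.array([ray(u,v,c,.023)[:2] for u,v in k]); print("knob",W[...,2][m].mean(),P(m).mean(0),circ(X))
m=zone(W,d,.404,-.137,.045,.017,.023); print("ringtop",np.median(W[...,2][m])); cn=cv2.findContours(m.astype(np.uint8),0,1)[0]; k=max(cn,key=len)[:,0]; X=np.array([ray(u,v,c,.020)[:2] for u,v in k]); rq=circ(X); print("ring",rq)
cj=circ(P(zone(W,d,.484,-.035,.035,.093,.099)))
for nm,ctr,z,L in [("jar",cj,.063,[(176,135),(87,314),(277,319)]),("ring",rq,.02,[(510,476),(618,537),(507,600)])]:
    for a,b in L:
        u,v=220+a/3.6-.36,20+b/3.6-.36
        w=W[int(round(v)),int(round(u))]; X=ray(u,v,c,z)
        print(nm,np.round(w,4),np.round(X,4),"bearing",np.degrees(np.arctan2(X[1]-ctr[1],X[0]-ctr[0])),"r",np.hypot(X[1]-ctr[1],X[0]-ctr[0]))
E
```

```text
rim 308 0.09585484750924107 [ 0.48950629 -0.02006923  0.02192196]
stand z 0.02188468691227858 outer fit
ledge/ribs 948
disk top 761 0.007219582913446081
disk outline [ 0.53263673 -0.13834372  0.01889646]
knob 0.02299788612300381 [ 0.53255576 -0.13819962] [ 0.53256455 -0.1382146   0.00639293]
ringtop 0.020231460697729187
ring [ 0.39585203 -0.13726686  0.0321181 ]
jar [ 0.5221 -0.0216  0.0654] [ 0.5224 -0.0207  0.063 ] bearing -1.0703429929649806 r 0.03287653671970511
jar [0.4746 0.0088 0.0642] [0.4747 0.0093 0.063 ] bearing 116.80239174362517 r 0.0328571649863183
jar [ 0.4729 -0.0478  0.0644] [ 0.4727 -0.0472  0.063 ] bearing -121.82146328461637 r 0.03192399060303267
ring [ 0.4183 -0.1236  0.0216] [ 0.4182 -0.1242  0.02  ] bearing 30.288398774442623 r 0.025853517283159027
ring [ 0.3958 -0.1634  0.0218] [ 0.3956 -0.1642  0.02  ] bearing -90.5266791585023 r 0.026941332144817077
ring [ 0.3733 -0.1237  0.0222] [ 0.3722 -0.1247  0.02  ] bearing 151.96300178302016 r 0.02677257556965993
```

```bash
python3 - <<'E'
from fit import *
p,d,c=load("w1"); W=unproj(d,c)
m=zone(W,d,.4895,-.0201,.03,.094,.099); q=circ(W[...,:2][m]); print("rim",m.sum(),q)
cn=cv2.findContours(m.astype(np.uint8),cv2.RETR_CCOMP,cv2.CHAIN_APPROX_NONE)
for k in cn[0]:
    if len(k)>20: X=np.array([ray(u,v,c,.096)[:2] for u,v in k[:,0]]); print(len(k),circ(X))
need(.5326,-.1382,.06,0); need(.5326,-.1382,.010,0)
E
```

```text
rim 410 [ 0.4895523  -0.01986707  0.02204554]
144 [ 0.48961244 -0.0198223   0.02281812]
135 [ 0.48949803 -0.01990943  0.0212022 ]
units before turning [3.457 1.587 4.283] turn units -0.0024
units before turning [3.457 1.587 5.533] turn units -0.0024
```

Jar centre is (0.4895, -0.0199) and the fitted radii match the spec. Now I'll move above the disk.

```bash
python3 -m pendant '[[0.5,[0.576,0.264,0],0],[0.5,[0.576,0.264,0],0],[0.5,[0.576,0.264,0],0],[0.5,[0.576,0.264,0.4],0],[0.5,[0.576,0.264,0.4],0],[0.5,[0.576,0.264,0.4],0],[0.5,[0,0,0.5],-0.0024],[0.5,[0,0,0.5],0],[0.5,[0,0,0.5],0],[0.5,[0,0,0.5],0],[0.5,[0,0,0.5],0],[0.5,[0,0,0.4],0],[0.5,[0,0,0],0],[0.5,[0,0,0],0]]'
python3 - <<'E'
from h import *
s=st(); need(.5326,-.1382,.010,0)
p,d,c=shot("wrist","w2"); 
E
```

```text
time_s: 5.3
position: [0.5327, -0.1383, 0.0677]
eef_rot: [3.141, 0.0, 0.0]
contact_force: [0.1, -0.6, 0.7]
grip_width: 0.0425
t 5.3 pos [ 0.5327 -0.1383  0.0677] rot [3.141 0.    0.   ] F [ 0.1 -0.6  0.7] w 0.0425
units before turning [-0.002 -0.002  1.443] turn units 0.0001
```

View pics/w2.png

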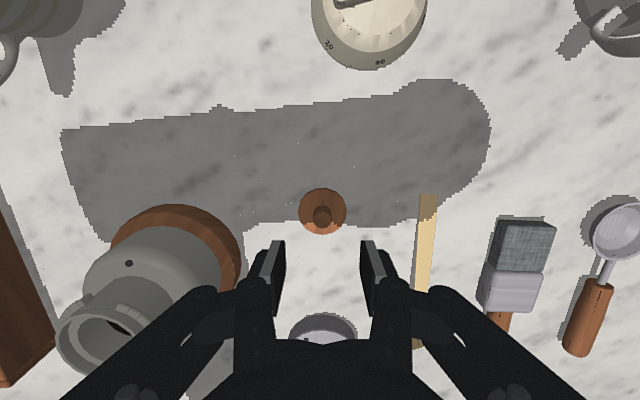

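The knob at (322,213) is centred between the fingers, whose inner faces are at columns 285 and 360. Descending to grip.

```bash
python3 -m pendant '[[0.5,[0,0,0.4],0],[0.5,[0,0,0.4],0],[0.5,[0,0,0.4],0],[0.5,[0,0,0.24],0],[0.5,[0,0,0],0],[0.5,[0,0,0],0],[1,[0,0,0],0],[1,[0,0,0],0],[1,[0,0,0],0],[1,[0,0,0],0],[1,[0,0,0],0],[1,[0,0,0],0],[1,[0,0,0],0],[1,[0,0,0],0]]'; python3 -m pendant '[[1,[0,0,-0.5],0],[1,[0,0,-0.7],0],[1,[0,0,-0.7],0],[1,[0,0,-0.8],0],[1,[0,0,-0.8],0],[1,[0,0,-0.7],0],[1,[0,0,0],0],[1,[0,0,0],0]]'
python3 - <<'E'
from h import *
s=st(); p,d,c=shot("wrist","w3"); need(.4895,-.0199,.170,0)
E
```

```text
time_s: 6.75
position: [0.5333, -0.1382, 0.0109]
eef_rot: [3.141, -0.002, 0.001]
contact_force: [-1.2, 1.0, 5.6]
grip_width: 0.0108
time_s: 7.55
position: [0.5327, -0.1379, 0.1776]
eef_rot: [-3.141, -0.001, 0.0]
contact_force: [-0.1, -0.2, -0.8]
grip_width: 0.0107
t 7.55 pos [ 0.5327 -0.1379  0.1776] rot [-3.141e+00 -1.000e-03  0.000e+00] F [-0.1 -0.2 -0.8] w 0.0107
units before turning [-1.066 -2.95   0.162] turn units 0.0001
```

View pics/w3.png

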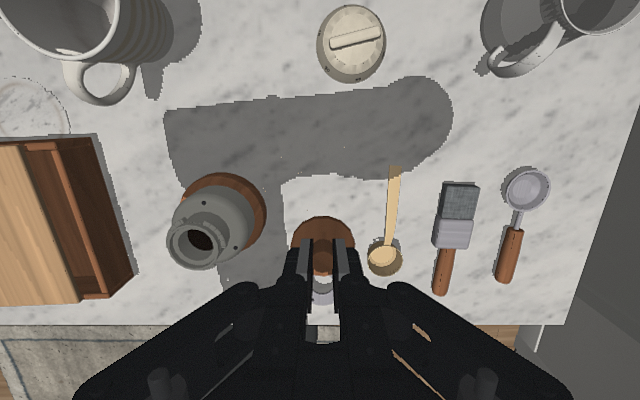

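The disk is held, at (322,245) below the fingers, and the jar mouth is at (203,240). The opening reads 10.8 mm where the knob is 14 mm, so I'll measure the disk's tilt and position in the hand.

```bash
python3 - <<'E'
from fit import *
p,d,c=load("w3"); W=unproj(d,c)
m=zone(W,d,.5327,-.138,.03,.155,.19)
hsv=cv2.cvtColor(p,cv2.COLOR_RGB2HSV)
m&=(hsv[...,1]>90)
z=W[...,2][m];print(m.sum(),np.percentile(z,[5,25,50,75,95]))
Q=W[m]; A=np.c_[Q[:,:2]-[.5327,-.138],np.ones(len(Q))]; 
g=np.ones(len(Q),bool)
for _ in range(5):
    s=np.linalg.lstsq(A[g],Q[g,2],rcond=None)[0]; g=abs(A@s-Q[:,2])<.002
print("plane",s,g.sum())
zt=s[2]
mm=np.zeros(m.shape,np.uint8); mm[m]=1
k=max(cv2.findContours(mm,0,1)[0],key=len)[:,0]
X=np.array([ray(u,v,c,zt)[:2] for u,v in k]); r=np.hypot(X[:,0]-.5327,X[:,1]+.138); keep=(r>.017)&(r<.023)&(X[:,0]>.53); print(keep.sum(),circ(X[keep],.0195), circ(X[keep]))
# jar again
m=zone(W,d,.4895,-.0199,.03,.093,.099); cn=cv2.findContours(m.astype(np.uint8),cv2.RETR_CCOMP,cv2.CHAIN_APPROX_NONE)
print(m.sum(),circ(W[...,:2][m]))
for k in cn[0]:
    if len(k)>20: X=np.array([ray(u,v,c,.096)[:2] for u,v in k[:,0]]); print(len(k),circ(X))
E
```

```text
1792 [0.17227429 0.17346051 0.17407149 0.18056423 0.18967706]
plane [-0.06319986  0.00325467  0.17447661] 1205
100 [ 0.53357836 -0.13800434  0.02      ] [ 0.53523142 -0.1379719   0.01817896]
526 [ 0.4903712  -0.02001036  0.0220883 ]
139 [ 0.49056267 -0.02013195  0.02330915]
123 [ 0.49069967 -0.0204392   0.02061381]
```

```bash
python3 -m pendant '[[1,[-0.214,-0.59,0],0],[1,[-0.214,-0.59,0],0],[1,[-0.214,-0.59,0],0],[1,[-0.214,-0.59,0],0],[1,[-0.214,-0.59,0],0],[1,[0,0,0.4],0],[1,[0,0,0.4],0],[1,[0,0,0.4],0],[1,[0,0,0.3],0],[1,[0,0,0],0],[1,[0,0,0],0]]'
python3 - <<'E'
from fit import *
s=st(); p,d,c=shot("wrist","w4"); W=unproj(d,c); x0,y0=s["position"][:2]; zt=s["position"][2]-.0035
hsv=cv2.cvtColor(p,cv2.COLOR_RGB2HSV)
m=(hsv[...,1]>90)&zone(W,d,x0,y0,.03,zt-.012,zt+.012)
k=max(cv2.findContours(m.astype(np.uint8),0,1)[0],key=len)[:,0]
X=np.array([ray(u,v,c,zt)[:2] for u,v in k]); r=np.hypot(X[:,0]-x0,X[:,1]-y0); keep=(r>.017)&(r<.023)&(X[:,0]>x0); print(keep.sum(),circ(X[keep],.0195))
m=zone(W,d,.4895,-.0199,.03,.093,.099);m2=m; print(m.sum(),circ(W[...,:2][m]),circ(W[...,:2][m],.0223))
need(.4898,-.02,.101,0)
cv2.imwrite("pics/w4c.png",cv2.resize(p[150:320,220:420,::-1],None,fx=3.5,fy=3.5,interpolation=cv2.INTER_CUBIC))
E
```

```text
time_s: 8.7
position: [0.4898, -0.0207, 0.1176]
eef_rot: [3.141, 0.0, -0.0]
contact_force: [-1.2, 0.2, -0.3]
grip_width: 0.0111
t 8.7 pos [ 0.4898 -0.0207  0.1176] rot [ 3.141  0.    -0.   ] F [-1.2  0.2 -0.3] w 0.0111
97 [ 0.49078458 -0.02088797  0.02      ]
495 [ 0.4903749  -0.01944066  0.02203682] [ 0.49006236 -0.01949146  0.02      ]
units before turning [-0.008 -0.013  0.431] turn units -0.0001
```

View pics/w4c.png

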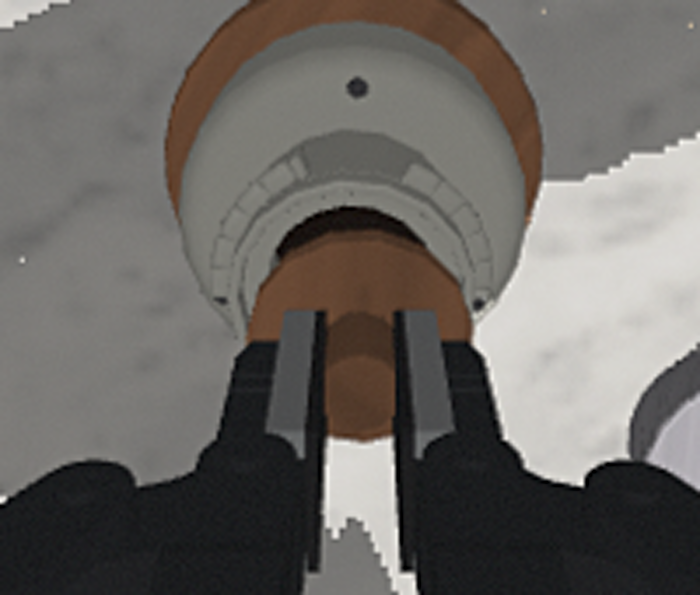

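The disk is centred about 7 crop pixels to the right of the rim (359 against 352), which agrees with the 1.3 mm y error in the fit. I'll correct that and lower it.

```bash
python3 -m pendant '[[1,[-0.01,-0.032,0],0],[1,[0,0,0.12],0],[1,[0,0,0.1],0],[1,[0,0,0.07],0],[1,[0,0,0.06],0],[1,[0,0,0.05],0],[1,[0,0,0],0],[1,[0,0,0],0]]'
python3 - <<'E'
from h import *
s=st(); p,d,c=shot("wrist","w5")
cv2.imwrite("pics/w5c.png",cv2.resize(p[150:320,220:420,::-1],None,fx=3.5,fy=3.5,interpolation=cv2.INTER_CUBIC))
E
```

```text
time_s: 9.55
position: [0.4894, -0.0189, 0.1018]
eef_rot: [3.141, -0.0, 0.0]
contact_force: [-0.1, -0.0, -0.4]
grip_width: 0.011
t 9.55 pos [ 0.4894 -0.0189  0.1018] rot [ 3.141 -0.     0.   ] F [-0.1 -0.  -0.4] w 0.011
```

View pics/w5c.png

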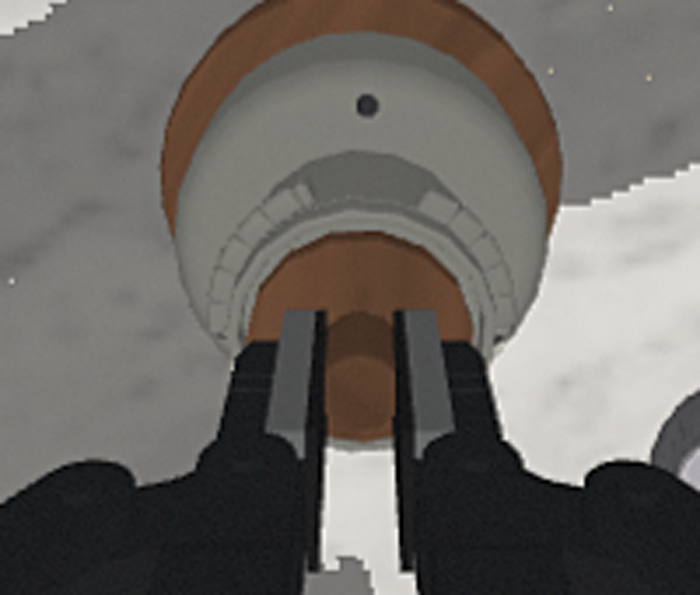

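The disk is inside the recess with even gaps left and right and no contact force. I'll lower the last millimetre, release, retreat and look.

```bash
python3 -m pendant '[[1,[0,0,0.025],0],[1,[0,0,0],0],[0.8,[0,0,0],0],[0.6,[0,0,0],0],[0.5,[0,0,0],0],[0.5,[0,0,0],0],[0.5,[0,0,0],0],[0.5,[0,0,-0.4],0],[0.5,[0,0,-0.7],0],[0.3,[0,0,-0.7],0],[0,[0,0.5,-0.8],0],[0,[-0.45,0.5,0],0],[0,[-0.45,0.5,0],0],[0,[-0.45,0.5,0],0],[0,[-0.45,0.5,0],0],[0,[0,0,0],0],[0,[0,0,0],0]]'
python3 - <<'E'
from fit import *
s=st(); p,d,c=shot("wrist","w6"); W=unproj(d,c)
m=zone(W,d,.49,-.02,.045,.08,.13)
hsv=cv2.cvtColor(p,cv2.COLOR_RGB2HSV)
k=m&(W[...,2]>.108); print("knob",k.sum(),W[k].mean(0))
t=m&(hsv[...,1]>90)&(W[...,2]<.102); Q=W[t]; A=np.c_[Q[:,:2]-Q[:,:2].mean(0),np.ones(len(Q))]; print("top",len(Q),Q.mean(0),np.linalg.lstsq(A,Q[:,2],rcond=None)[0])
r=m&(hsv[...,1]<70)&(W[...,2]>.093)&(W[...,2]<.1)&(np.hypot(W[...,0]-.49,W[...,1]+.02)<.028); print("rim",r.sum(),circ(W[...,:2][r],.0223))
cn=cv2.findContours((m&(hsv[...,1]>90)).astype(np.uint8),0,1)[0]; kk=max(cn,key=len)[:,0]
X=np.array([ray(u,v,c,.097)[:2] for u,v in kk]); print("disk",circ(X))
m=zone(W,d,.396,-.137,.06,.017,.024); cn=cv2.findContours(m.astype(np.uint8),0,1)[0]; k=max(cn,key=len)[:,0]; X=np.array([ray(u,v,c,.020)[:2] for u,v in k]); print("ring",circ(X))
E
```

```text
time_s: 11.3
position: [0.4173, -0.1191, 0.205]
eef_rot: [-3.141, -0.001, -0.001]
contact_force: [0.1, -0.2, 0.4]
grip_width: 0.0853
t 11.3 pos [ 0.4173 -0.1191  0.205 ] rot [-3.141e+00 -1.000e-03 -1.000e-03] F [ 0.1 -0.2  0.4] w 0.0853
knob 255 [ 0.48944567 -0.02032939  0.11264617]
top 1310 [ 0.49026431 -0.02052172  0.09709415] [-0.00683523 -0.00504783  0.09709415]
rim 549 [ 0.48976089 -0.01991486  0.02      ]
disk [ 0.48972115 -0.01944646  0.01898302]
ring [ 0.39605902 -0.13748226  0.03215045]
```

View pics/w6.png

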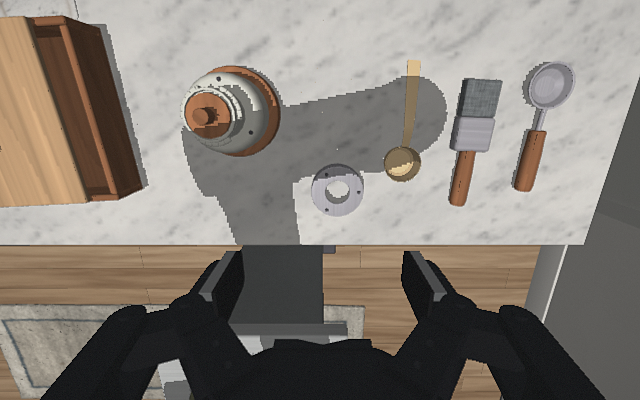

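The disk is seated: its top is at 0.0971 m, level, and centred within 0.5 mm. In this view the jar knob is at (203,117) and the ring is at (337,190). Next I'll refine the dot bearings.

```bash
python3 - <<'E'
from fit import *
for fn in ["w1","w6"]:
    p,d,c=load(fn); W=unproj(d,c); g=cv2.cvtColor(p,cv2.COLOR_RGB2GRAY).astype(float)
    for nm,ctr,z,rr in [("ring",(.3959,-.1373),.0205,.0265),("jar",(.4897,-.0199),.0645,.033)]:
        m=zone(W,d,*ctr,.04,z-.008,z+.008); R_=np.hypot(W[...,0]-ctr[0],W[...,1]-ctr[1])
        bg=cv2.medianBlur(g.astype(np.uint8),11).astype(float)
        dk=np.where(m&(abs(R_-rr)<.005),bg-g,0); dk[dk<40]=0
        n,lab,stt,cen=cv2.connectedComponentsWithStats((dk>0).astype(np.uint8))
        for i in range(1,n):
            if stt[i,4]<4: continue
            wv=dk*(lab==i); u=(wv*np.arange(640)).sum()/wv.sum(); v=(wv*np.arange(400)[:,None]).sum()/wv.sum()
            X=ray(u,v,c,np.median(W[...,2][lab==i])); b=np.degrees(np.arctan2(X[1]-ctr[1],X[0]-ctr[0]))
            print(fn,nm,stt[i,4],np.round([u,v],1),np.round(X,4),"b",round(b,1),"mod",round((b+60)%120-60,1),"r",round(np.hypot(X[1]-ctr[1],X[0]-ctr[0]),4))
need(.396,-.1374,.06,-np.pi/6)
E
```

```text
w1 ring 7 [361.  151.7] [ 0.4187 -0.1236  0.0219] b 30.9 mod 30.9 r 0.0266
w1 ring 11 [391.3 168.8] [ 0.3959 -0.1639  0.0212] b -90.0 mod 30.0 r 0.0266
w1 ring 7 [348.9 173.6] [ 0.3899 -0.1089  0.0206] b 101.8 mod -18.2 r 0.0291
w1 ring 11 [360.2 186.1] [ 0.3729 -0.1241  0.0213] b 150.2 mod 30.2 r 0.0265
w1 jar 17 [268.4  57.4] [ 0.5219 -0.0209  0.0649] b -1.7 mod -1.7 r 0.0322
w1 jar 16 [283.9  64.8] [ 0.5151 -0.0359  0.0629] b -32.2 mod -32.2 r 0.0301
w1 jar 16 [243.6 106.9] [0.4747 0.0092 0.0641] b 117.3 mod -2.7 r 0.0327
w1 jar 15 [296.3 108.3] [ 0.4727 -0.047   0.0649] b -122.1 mod -2.1 r 0.032
w6 ring 8 [325.9 174.1] [ 0.4191 -0.1236  0.0221] b 30.6 mod 30.6 r 0.0269
w6 ring 4 [316.  179.7] [ 0.4117 -0.1115  0.0206] b 58.5 mod 58.5 r 0.0302
w6 ring 10 [358.2 191.8] [ 0.3966 -0.1636  0.022 ] b -88.6 mod 31.4 r 0.0263
w6 ring 10 [326.3 209.4] [ 0.3731 -0.1243  0.0214] b 150.4 mod 30.4 r 0.0262
w6 jar 21 [218.2  78.6] [ 0.5221 -0.0211  0.0649] b -2.2 mod -2.2 r 0.0324
w6 jar 4 [228.3  85. ] [ 0.5166 -0.0297  0.0635] b -20.0 mod -20.0 r 0.0286
w6 jar 5 [235.  85.] [ 0.5165 -0.036   0.0637] b -31.0 mod -31.0 r 0.0313
w6 jar 14 [250.4 132. ] [ 0.4728 -0.0474  0.0651] b -121.5 mod -1.5 r 0.0323
units before turning [-0.537  0.465  3.62 ] turn units 0.1667
```

```bash
python3 -m pendant '[[0,[-0.27,0.23,0],0],[0,[-0.267,0.235,0],0],[0,[0,0,0.4],0.0417],[0,[0,0,0.6],0.0417],[0,[0,0,0.6],0.0417],[0,[0,0,0.6],0.0416],[0,[0,0,0.6],0],[0,[0,0,0.4],0],[0,[0,0,0],0],[0,[0,0,0],0]]'
python3 - <<'E'
from fit import *
s=st(); p,d,c=shot("wrist","w7"); W=unproj(d,c)
m=zone(W,d,.396,-.1374,.06,.015,.026);print(m.sum()); cn=cv2.findContours(m.astype(np.uint8),0,1)[0]; k=max(cn,key=len)[:,0]; X=np.array([ray(u,v,c,.020)[:2] for u,v in k]); print("ring",circ(X,.033),len(k))
need(.396,-.1374,.0,-np.pi/6)
E
```

```text
time_s: 12.35
position: [0.3959, -0.1379, 0.0774]
eef_rot: [3.141, -0.001, -0.523]
contact_force: [0.3, 1.0, 0.2]
grip_width: 0.0854
t 12.35 pos [ 0.3959 -0.1379  0.0774] rot [ 3.141e+00 -1.000e-03 -5.230e-01] F [0.3 1.  0.2] w 0.0854
4121
ring [ 0.39641116 -0.13779523  0.02      ] 230
units before turning [-0.012 -0.005  1.95 ] turn units 0.0001
```

View pics/w7.png

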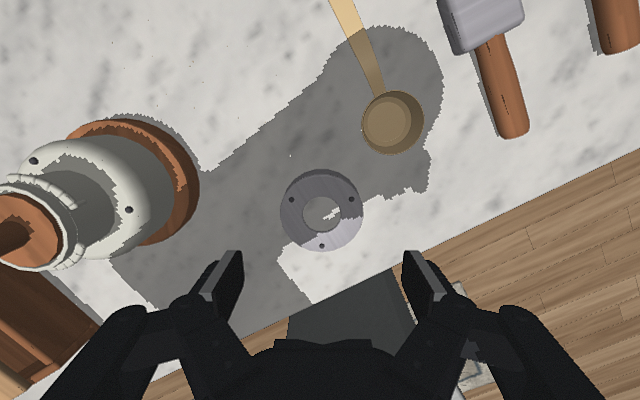

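The ring at (322,210) is centred between the fingers, and the scoop bowl at (392,123) is clear of them. Descending.

```bash
python3 -m pendant '[[0,[0,0,0.5],0],[0,[0,0,0.5],0],[0,[0,0,0.4],0],[0,[0,0,0.3],0],[0,[0,0,0.21],0],[0,[0,0,0],0],[0,[0,0,0],0],[1,[0,0,0],0],[1,[0,0,0],0],[1,[0,0,0],0],[1,[0,0,0],0],[1,[0,0,0],0],[1,[0,0,0],0],[1,[0,0,0],0]]';python3 -m pendant '[[1,[0,0,-0.3],0],[1,[0,0,-0.5],0],[1,[0,0,-0.7],0],[1,[0,0,-0.8],0],[1,[0,0,-0.8],0],[1,[0,0,-0.7],0],[1,[0,0,-0.5],0],[1,[0,0,0],0],[1,[0,0,0],0]]'
python3 - <<'E'
from h import *
s=st(); p,d,c=shot("wrist","w8"); need(.4897,-.0199,.170)
cv2.imwrite("pics/w8c.png",cv2.resize(p[150:350,200:450,::-1],None,fx=3,fy=3,interpolation=cv2.INTER_CUBIC))
E
```

```text
time_s: 13.8
position: [0.397, -0.1377, 0.002]
eef_rot: [-3.141, -0.002, -0.523]
contact_force: [-1.0, 0.8, 5.1]
grip_width: 0.0634
time_s: 14.7
position: [0.3959, -0.1373, 0.1726]
eef_rot: [-3.141, -0.0, -0.523]
contact_force: [0.2, -0.3, -2.1]
grip_width: 0.0634
t 14.7 pos [ 0.3959 -0.1373  0.1726] rot [-3.141 -0.    -0.523] F [ 0.2 -0.3 -2.1] w 0.0634
units before turning [ 0.573 -3.719  0.043] turn units None
```

View pics/w8c.png

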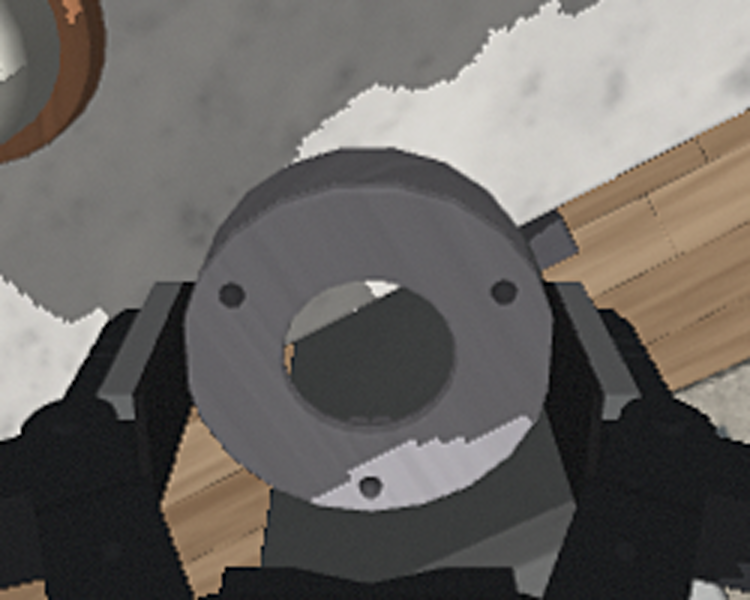

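The ring is gripped squarely; two dots are symmetric at crop row 294. Now over the jar with the drop yaw, about -62°.

```bash
python3 -m pendant '[[1,[0.1,-0.62,0],0],[1,[0.1,-0.62,0],0],[1,[0.1,-0.62,0],0],[1,[0.1,-0.62,0],0],[1,[0.1,-0.62,0],0],[1,[0.073,-0.619,0],0],[1,[0,0,0],0.045],[1,[0,0,0],0.045],[1,[0,0,0],0.045],[1,[0,0,0],0.043],[1,[0,0,0.5],0],[1,[0,0,0.3],0],[1,[0,0,0],0],[1,[0,0,0],0]]'
cat > ringfit.py <<'E'
from fit import *
def ringfit(fn,show=True):
    s=st(); p,d,c=shot("wrist",fn); W=unproj(d,c); P=np.array(s["position"]); yaw=s["eef_rot"][2]
    m=zone(W,d,P[0],P[1],.045,P[2]+.010,P[2]+.026)
    z=W[...,2][m]; hz,e=np.histogram(z,bins=60); z0=e[hz.argmax()]
    t=m&(abs(W[...,2]-z0)<.004); Q=W[t]; A=np.c_[Q[:,:2]-P[:2],np.ones(len(Q))]; pl=np.linalg.lstsq(A,Q[:,2],rcond=None)[0]
    print("ring top plane",pl,len(Q),"TCP z",P[2])
    zt=pl[2]
    cn=cv2.findContours(t.astype(np.uint8),cv2.RETR_CCOMP,cv2.CHAIN_APPROX_NONE)[0]
    for k in cn:
        if len(k)<40: continue
        X=np.array([ray(u,v,c,zt)[:2] for u,v in k[:,0]]); r=np.hypot(*(X-P[:2]).T)
        for r0,lo,hi in [(.033,.029,.037),(.015,.011,.019)]:
            kp=(r>lo)&(r<hi)
            if kp.sum()>40:
                f=circ(X[kp],r0); print("r0",r0,kp.sum(),"centre",np.round(f[:2],4),"free",np.round(circ(X[kp]),4))
    k=zone(W,d,.4897,-.02,.012,.108,.117); 
    if k.sum()>30: print("knob seen",k.sum(),W[k].mean(0))
    r=zone(W,d,.4897,-.02,.07,.016,.026); print("stand px",r.sum())
    cv2.imwrite("pics/"+fn+"c.png",cv2.resize(p[130:330,200:450,::-1],None,fx=3,fy=3,interpolation=cv2.INTER_CUBIC))
    return p,d,c,W
E
python3 -c "
from ringfit import *
ringfit('w9'); need(.4897,-.0199,.100,np.radians(-62))"
```

```text
time_s: 16.15
position: [0.4899, -0.0204, 0.14]
eef_rot: [3.14, -0.0, -1.082]
contact_force: [0.3, -0.3, -1.1]
grip_width: 0.0637
t 16.15 pos [ 0.4899 -0.0204  0.14  ] rot [ 3.14  -0.    -1.082] F [ 0.3 -0.3 -1.1] w 0.0637
ring top plane [-0.00551241  0.00403645  0.15798154] 9220 TCP z 0.14004024914605817
r0 0.033 384 centre [ 0.4897 -0.0213] free [ 0.4897 -0.0213  0.0328]
r0 0.015 151 centre [ 0.4898 -0.0215] free [ 0.4898 -0.0216  0.0146]
stand px 1607
units before turning [-0.015  0.007  1.018] turn units -0.0001
```

View pics/w9c.png

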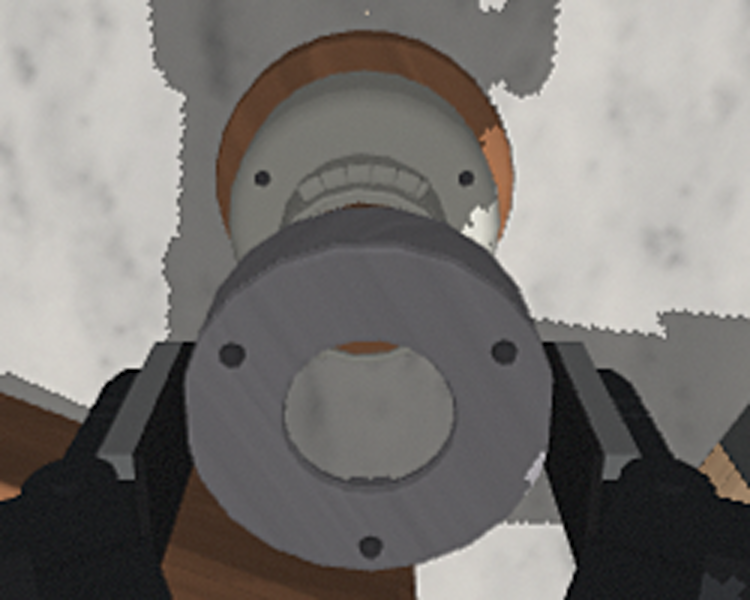

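```bash
python3 - <<'E'
from fit import *
for fn in ["w6","w9"]:
    p,d,c=load(fn); W=unproj(d,c)
    m=zone(W,d,.4897,-.02,.07,.012,.09)
    k=np.concatenate(cv2.findContours(m.astype(np.uint8),0,1)[0])[:,0]
    Q=np.array([W[v,u] for u,v in k]); X=np.array([ray(u,v,c,.022)[:2] for u,v in k]); r=np.hypot(X[:,0]-.4897,X[:,1]+.02)
    kp=(abs(r-.05)<.004)&(abs(Q[:,2]-.022)<.003); print(fn,"stand",kp.sum(),circ(X[kp],.05)[:2],circ(X[kp]))
    g=cv2.cvtColor(p,cv2.COLOR_RGB2GRAY)
    m=zone(W,d,.4897,-.02,.045,.056,.072); R_=np.hypot(W[...,0]-.4897,W[...,1]+.02)
    bg=cv2.medianBlur(g,11).astype(float); dk=np.where(m&(abs(R_-.0325)<.005),bg-g,0); dk[dk<30]=0
    n,lab,stt,cen=cv2.connectedComponentsWithStats((dk>0).astype(np.uint8))
    for i in range(1,n):
        if stt[i,4]>8: print(fn,cen[i],stt[i,4],ray(*cen[i],c,.0645))
E
```

```text
w6 stand 88 [ 0.48936506 -0.0192698 ] [ 0.48971757 -0.0208355   0.0486466 ]
w6 [218.14285714  78.66666667] 21 [ 0.52207207 -0.0209304   0.0645    ]
w6 [250.46666667 132.13333333] 15 [ 0.47260928 -0.04735867  0.0645    ]
w9 stand 93 [ 0.48921863 -0.01841082] [ 0.49021456 -0.02033709  0.04855796]
w9 [286.90909091 189.09090909] 22 [ 0.52241297 -0.02076969  0.0645    ]
w9 [354.90909091 189.09090909] 22 [ 0.47282976 -0.0470238   0.0645    ]
```

```bash
python3 -m pendant '[[1,[-0.033,-0.023,0],0],[1,[0,0,0.3],0],[1,[0,0,0.3],0],[1,[0,0,0.3],0],[1,[0,0,0],0],[1,[0,0,0],0]]'
python3 -c "
from ringfit import *
ringfit('w10'); need(.4901,-.0188,.083,np.radians(-62))"
```

```text
time_s: 16.8
position: [0.4901, -0.0187, 0.1039]
eef_rot: [3.14, -0.0, -1.083]
contact_force: [0.6, 0.4, 0.1]
grip_width: 0.0631
t 16.8 pos [ 0.4901 -0.0187  0.1039] rot [ 3.14  -0.    -1.083] F [0.6 0.4 0.1] w 0.0631
ring top plane [-0.00437106  0.00434182  0.1218036 ] 9219 TCP z 0.1038806960584808
r0 0.033 378 centre [ 0.4899 -0.0197] free [ 0.4899 -0.0197  0.0328]
r0 0.015 150 centre [ 0.49   -0.0199] free [ 0.49   -0.0199  0.0146]
knob seen 497 [ 0.49011768 -0.02031011  0.11247943]
stand px 2071
units before turning [-0.001  0.009  0.538] turn units -0.0002
```

View pics/w10c.png

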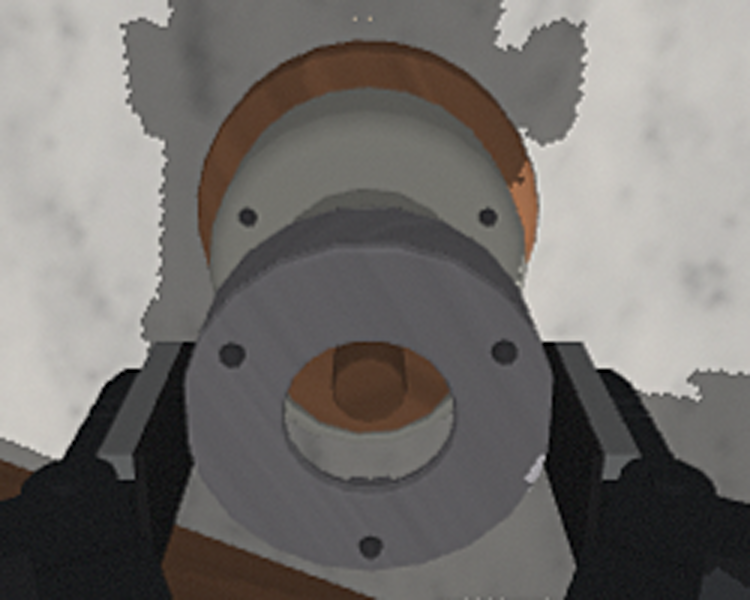

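The ring is aligned with the jar: dots level and centred at crop column 368, with the knob inside the opening. Lowering.

```bash
python3 -m pendant '[[1,[0,0,0.1],0],[1,[0,0,0.1],0],[1,[0,0,0.07],0],[1,[0,0,0.05],0],[1,[0,0,0],0]]'; python3 -m pendant '[[1,[0,0,0.05],0],[1,[0,0,0.05],0],[1,[0,0,0.05],0],[1,[0,0,0],0]]'
```

```text
time_s: 17.35
position: [0.4901, -0.0186, 0.0911]
eef_rot: [3.141, 0.0, -1.083]
contact_force: [0.4, 0.8, -1.0]
grip_width: 0.0633
time_s: 17.75
position: [0.4901, -0.0185, 0.0851]
eef_rot: [3.141, 0.0, -1.083]
contact_force: [-0.3, 0.4, -0.3]
grip_width: 0.0635
```

No contact with the ring underside at 0.083 m, so the lugs are in the gaps. I'll finish lowering and turn clockwise (positive about tool z).

```bash
python3 -m pendant '[[1,[0,0,0.04],0],[1,[0,0,0],0],[1,[0,0,0],0.02],[1,[0,0,0],0.03],[1,[0,0,0],0.03],[1,[0,0,0],0.03],[1,[0,0,0],0.03],[1,[0,0,0],0]]'; python3 -c "
from h import *
s=st();print(np.round(s['moment'],2),np.round(s['joints'],2))"
```

```text
time_s: 18.55
position: [0.4903, -0.0185, 0.084]
eef_rot: [-3.142, -0.0, -1.523]
contact_force: [0.1, 0.9, -1.1]
grip_width: 0.0631
t 18.55 pos [ 0.4903 -0.0185  0.084 ] rot [-3.142 -0.    -1.523] F [ 0.1  0.9 -1.1] w 0.0631
[-0.03  0.01 -0.  ] [ 0.37 -0.23 -0.43  0.   -1.36 -0.33]
```

```bash
python3 -m pendant '[[1,[0,0,0],0.03],[1,[0,0,0],0.04],[1,[0,0,0],0.04],[1,[0,0,0],0.04],[1,[0,0,0],0.04],[1,[0,0,0],0.04],[1,[0,0,0],0.03],[1,[0,0,0],0.02],[1,[0,0,0],0.02],[1,[0,0,0],0]]'; python3 -c "
from h import *
s=st();print(np.round(s['moment'],2),np.degrees(s['eef_rot'][2]))"; python3 -m pendant '[[1,[0,0,0],0.01],[1,[0,0,0],0.01],[1,[0,0,0],0]]'; python3 -c "
from h import *
s=st();print(np.round(s['moment'],2),np.degrees(s['eef_rot'][2]))"
```

```text
time_s: 19.55
position: [0.4903, -0.0185, 0.084]
eef_rot: [-3.142, 0.0, -2.463]
contact_force: [-0.3, -0.9, -0.9]
grip_width: 0.0633
t 19.55 pos [ 0.4903 -0.0185  0.084 ] rot [-3.142  0.    -2.463] F [-0.3 -0.9 -0.9] w 0.0633
[ 0.03 -0.02  0.06] -141.12457355067778
time_s: 19.85
position: [0.4903, -0.0187, 0.0839]
eef_rot: [-3.141, -0.0, -2.525]
contact_force: [0.5, -1.9, -0.3]
grip_width: 0.0632
t 19.85 pos [ 0.4903 -0.0187  0.0839] rot [-3.141 -0.    -2.525] F [ 0.5 -1.9 -0.3] w 0.0632
[-0.37 -0.18  0.25] -144.65680098908592
```

```bash
python3 -m pendant '[[1,[0,0,0],0.01],[1,[0,0,0],0.01],[1,[0,0,0],0]]'; python3 -c "
from h import *
s=st();print(np.round(s['moment'],2),np.degrees(s['eef_rot'][2]))"
```

```text
time_s: 20.15
position: [0.4912, -0.0172, 0.084]
eef_rot: [3.141, 0.003, -2.588]
contact_force: [3.9, 7.7, -1.5]
grip_width: 0.0631
t 20.15 pos [ 0.4912 -0.0172  0.084 ] rot [ 3.141e+00  3.000e-03 -2.588e+00] F [ 3.9  7.7 -1.5] w 0.0631
[ 2.51 -1.06  0.07] -148.26218191847522
```

The stop is reached: lateral force and moment appeared near the expected -143.5°. Release, rise and check.

```bash
python3 -m pendant '[[0.6,[0,0,0],0],[0,[0,0,0],0],[0,[0,0,0],0],[0,[0,0,0],0],[0,[0,0,0],0],[0,[0,0,-0.3],0],[0,[0,0,-0.6],0],[0,[0,0,-0.8],0],[0,[0,0,-0.8],0],[0,[0,0,-0.6],0],[0,[-1,0,0],0],[0,[-0.6,0,0],0],[0,[0,0,0],0],[0,[0,0,0],0]]'
cat > ringchk.py <<'E'
import sys
from fit import *
s=st(); p,d,c=shot("wrist",sys.argv[1]); W=unproj(d,c)
ctr=(.4897,-.0199)
m=zone(W,d,*ctr,.045,.096,.106); cn=cv2.findContours(m.astype(np.uint8),0,1)[0]; k=max(cn,key=len)[:,0]; zt=np.median(W[...,2][m])
X=np.array([ray(u,v,c,zt)[:2] for u,v in k]); f=circ(X); print("ring top z",zt,"circle",f)
Q=W[m]; A=np.c_[Q[:,:2]-f[:2],np.ones(len(Q))]; print("plane",np.linalg.lstsq(A,Q[:,2],rcond=None)[0])
g=cv2.cvtColor(p,cv2.COLOR_RGB2GRAY)
for nm,z,rr in [("ring",zt,.0265),("jar",.0645,.0325)]:
    R_=np.hypot(W[...,0]-f[0],W[...,1]-f[1]); bg=cv2.medianBlur(g,11).astype(float)
    dk=np.where((abs(W[...,2]-z)<.006)&(abs(R_-rr)<.004),bg-g,0); dk[dk<25]=0
    n,lab,stt,cen=cv2.connectedComponentsWithStats((dk>0).astype(np.uint8))
    for i in range(1,n):
        if stt[i,4]>6:
            X=ray(*cen[i],c,z); b=np.degrees(np.arctan2(X[1]-f[1],X[0]-f[0])); print(nm,stt[i,4],np.round(cen[i],1),"b",round(b,1),"mod",round((b+60)%120-60,1))
cv2.imwrite("pics/"+sys.argv[1]+"s.png",p[:,:,::-1])
E
python3 ringchk.py w11
```

```text
time_s: 21.55
position: [0.5449, 0.0149, 0.2082]
eef_rot: [-3.141, -0.001, -2.59]
contact_force: [-1.0, 0.7, -0.5]
grip_width: 0.0854
t 21.55 pos [0.5449 0.0149 0.2082] rot [-3.141e+00 -1.000e-03 -2.590e+00] F [-1.   0.7 -0.5] w 0.0854
ring top z 0.1024512721888541 circle [ 0.4904568  -0.01710017  0.03220152]
plane [0.01950371 0.03509054 0.10191261]
ring 25 [349.7 111.1] b 153.6 mod 33.6
ring 27 [296.6 112.6] b -87.3 mod 32.7
ring 20 [324.  157.9] b 32.5 mod 32.5
jar 13 [297.6  98.5] b -103.2 mod 16.8
```

View pics/w11.png

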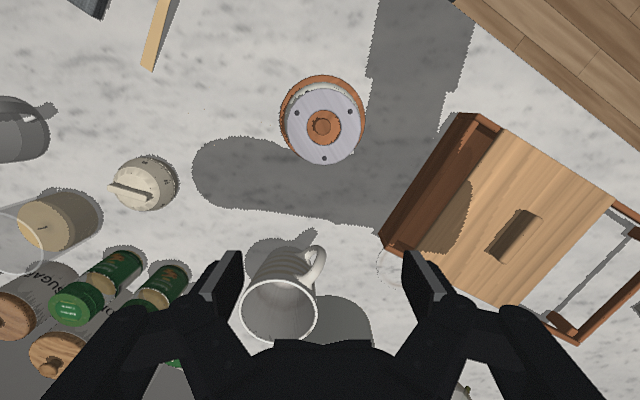

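The ring is on with its dots at (297,113), (350,111) and (324,158). This view reads it about 2.8 mm off the jar axis, tilted about 2° and about 3.6° short of home. I'll check from the other side before judging.

```bash
python3 -c "
from h import *
need(.447,.06,.208)"; python3 -m pendant '[[0,[0.5,0.5,0],0],[0,[0.5,0.5,0],0],[0,[0.5,0.7,0],0],[0,[0,0,0],-0.045],[0,[0,0,0],-0.045],[0,[0,0,0],-0.045],[0,[0,0,0],-0.045],[0,[0,0,0],-0.045],[0,[0,0,0],-0.045],[0,[0,0,0],-0.045],[0,[0,0,0],-0.045],[0,[0,0,0],-0.045],[0,[0,0,0],-0.045],[0,[0,0,0],-0.03],[0,[0,0,0],0],[0,[0,0,0],0]]'; python3 ringchk.py w12;  python3 -c "
from h import *
need(.447,.06,.208)"
```

```text
units before turning [1.488 2.243 0.012] turn units None
time_s: 23.2
position: [0.4578, 0.0411, 0.2084]
eef_rot: [-3.141, -0.0, -1.085]
contact_force: [-0.4, -0.2, -0.5]
grip_width: 0.0857
t 23.2 pos [0.4578 0.0411 0.2084] rot [-3.141 -0.    -1.085] F [-0.4 -0.2 -0.5] w 0.0857
ring top z 0.1024684900528657 circle [ 0.49025725 -0.01725489  0.03220983]
plane [0.02294819 0.03390061 0.10190233]
ring 23 [333.2  92.9] b -86.8 mod 33.2
ring 22 [289.9 125.3] b 32.5 mod 32.5
ring 19 [337.2 147.6] b 153.0 mod 33.0
units before turning [-0.542  0.022  0.009] turn units None
```

View pics/w12.png

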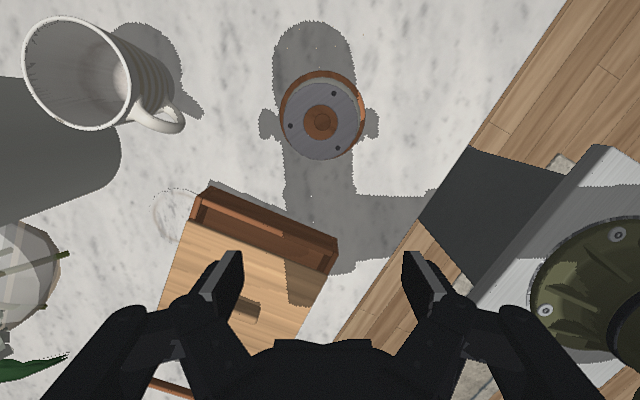

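Both views agree: ring centre (0.4903, -0.0172), about 2.7 mm off in +y, tilted 0.04 rad and about 3.5° short. That is probably inside tolerance, but I'll regrip along y to recentre and level it, then turn it home gently.

```bash
python3 -m pendant '[[0,[0,0,0],-0.0432],[0,[0,0,0],-0.0432],[0,[0,0,0],-0.0432],[0,[0,0,0],-0.0432],[0,[0,0,0],-0.0432],[0,[0,0,0],-0.0432],[0,[0,0,0],-0.0432],[0,[0,0,0],-0.0431],[0,[0,0,0],0],[0,[0,0,0],0]]'; python3 -c "
from h import *
st();need(.490,-.0187,.085,0)"
```

```text
time_s: 24.25
position: [0.458, 0.0414, 0.208]
eef_rot: [3.142, -0.0, -0.002]
contact_force: [-0.3, -0.0, -0.5]
grip_width: 0.0857
t 24.25 pos [0.458  0.0414 0.208 ] rot [ 3.142e+00 -0.000e+00 -2.000e-03] F [-0.3 -0.  -0.5] w 0.0857
units before turning [0.802 1.502 3.075] turn units -0.0006
```

```bash
python3 -m pendant '[[0,[0.4,0.75,0],0],[0,[0.4,0.75,0],0],[0,[0,0,0],0],[0,[0,0,0.5],0],[0,[0,0,0.6],0],[0,[0,0,0.6],0],[0,[0,0,0.6],0],[0,[0,0,0.4],0],[0,[0,0,0.3],0],[0,[0,0,0.08],0],[0,[0,0,0],0],[0,[0,0,0],0],[1,[0,0,0],0],[1,[0,0,0],0],[1,[0,0,0],0],[1,[0,0,0],0],[1,[0,0,0],0],[1,[0,0,0],0]]'; python3 -c "
from h import *
s=st();print(np.round(s['moment'],2));need(.490,-.0187,.085,0)"
```

```text
time_s: 26.05
position: [0.4912, -0.0172, 0.0857]
eef_rot: [-3.139, -0.003, 0.004]
contact_force: [1.1, 6.0, 2.2]
grip_width: 0.0633
t 26.05 pos [ 0.4912 -0.0172  0.0857] rot [-3.139e+00 -3.000e-03  4.000e-03] F [1.1 6.  2.2] w 0.0633
[ 2.24 -0.2   0.37]
units before turning [-0.031  0.038  0.017] turn units 0.0012
```

The ring resists recentring with about 6 N, so it looks wedged at the stop. I'll back off about 6° counter-clockwise to let it recentre, then turn home.

```bash
python3 -m pendant '[[1,[0,0,0],-0.018],[1,[0,0,0],-0.018],[1,[0,0,0],0],[1,[0,0,0],0]]'; python3 -c "
from h import *
s=st();print(np.round(s['moment'],2));need(.490,-.0187,.085,0)"
```

```text
time_s: 26.45
position: [0.4907, -0.0183, 0.0856]
eef_rot: [3.141, -0.001, 0.114]
contact_force: [-2.6, 3.1, 5.9]
grip_width: 0.0633
t 26.45 pos [ 0.4907 -0.0183  0.0856] rot [ 3.141e+00 -1.000e-03  1.140e-01] F [-2.6  3.1  5.9] w 0.0633
[ 1.04  0.75 -0.04]
units before turning [-0.018  0.007  0.015] turn units 0.0364
```

```bash
python3 -m pendant '[[1,[0,0,0],-0.02],[1,[0,0,0],-0.02],[1,[0,0,0],0],[1,[0,0,0],0]]'; python3 -c "
from h import *
s=st();print(np.round(s['moment'],2));need(.490,-.0187,.085,0)"
```

```text
time_s: 26.85
position: [0.4904, -0.0189, 0.0856]
eef_rot: [3.141, -0.0, 0.24]
contact_force: [-3.2, 1.5, 6.0]
grip_width: 0.0637
t 26.85 pos [ 0.4904 -0.0189  0.0856] rot [ 3.141 -0.     0.24 ] F [-3.2  1.5  6. ] w 0.0637
[ 0.37  0.9  -0.04]
units before turning [-0.009 -0.006  0.014] turn units 0.0764
```

```bash
python3 -m pendant '[[1,[-0.01,0,-0.012],0],[1,[0,0,0],0.02],[1,[0,0,0],0.02],[1,[0,0,0],0],[1,[0,0,0],0]]'; python3 -c "
from h import *
s=st();print(np.round(s['moment'],2),np.degrees(s['eef_rot'][2]))"
```

```text
time_s: 27.35
position: [0.4903, -0.0189, 0.0857]
eef_rot: [3.141, -0.001, 0.117]
contact_force: [1.8, -1.4, 3.2]
grip_width: 0.0636
t 27.35 pos [ 0.4903 -0.0189  0.0857] rot [ 3.141e+00 -1.000e-03  1.170e-01] F [ 1.8 -1.4  3.2] w 0.0636
[-0.44 -0.58  0.01] 6.6940382567856735
```

```bash
python3 -m pendant '[[1,[0,0,-0.008],0.008],[1,[0,0,0],0],[1,[0,0,0],0]]'; python3 -c "
from h import *
s=st();print(np.round(s['moment'],2),np.degrees(s['eef_rot'][2]))"; python3 -m pendant '[[1,[0,0,0],0.008],[1,[0,0,0],0],[1,[0,0,0],0]]'; python3 -c "
from h import *
s=st();print(np.round(s['moment'],2),np.degrees(s['eef_rot'][2]))"
```

```text
time_s: 27.65
position: [0.49, -0.0187, 0.0857]
eef_rot: [3.141, -0.0, 0.091]
contact_force: [2.9, -1.4, 3.8]
grip_width: 0.0634
t 27.65 pos [ 0.49   -0.0187  0.0857] rot [ 3.141 -0.     0.091] F [ 2.9 -1.4  3.8] w 0.0634
[-0.58 -0.76  0.04] 5.21664863133795
time_s: 27.95
position: [0.4899, -0.0187, 0.0857]
eef_rot: [3.141, -0.0, 0.066]
contact_force: [3.7, -2.1, 4.0]
grip_width: 0.0634
t 27.95 pos [ 0.4899 -0.0187  0.0857] rot [ 3.141 -0.     0.066] F [ 3.7 -2.1  4. ] w 0.0634
[-0.89 -0.56  0.12] 3.7675025449708466
```

```bash
python3 -m pendant '[[0.6,[0,0,0],0],[0,[0,0,0],0],[0,[0,0,0],0],[0,[0,0,0],0],[0,[0,0,0],0],[0,[0,0,-0.3],0],[0,[0,0,-0.6],0],[0,[0,0,-0.8],0],[0,[0,0,-0.8],0],[0,[0,0,-0.6],0],[0,[-1,0,0],0],[0,[-0.8,0,0],0],[0,[0,0,0],0],[0,[0,0,0],0]]'; python3 ringchk.py w13;  python3 - <<'E'
from fit import *
p,d,c=load("w13"); W=unproj(d,c); m=zone(W,d,.49,-.02,.02,.108,.117); print("knob",m.sum(),W[m].mean(0))
cv2.imwrite("pics/w13c.png",cv2.resize(p[20:190,220:420,::-1],None,fx=3.5,fy=3.5,interpolation=cv2.INTER_CUBIC))
E
```

```text
time_s: 29.35
position: [0.418, -0.0231, 0.2109]
eef_rot: [-3.141, -0.003, 0.066]
contact_force: [0.9, 0.6, -0.5]
grip_width: 0.0856
t 29.35 pos [ 0.418  -0.0231  0.2109] rot [-3.141e+00 -3.000e-03  6.600e-02] F [ 0.9  0.6 -0.5] w 0.0856
ring top z 0.10093440400347525 circle [ 0.48940897 -0.01903927  0.03219368]
plane [ 2.60105481e-05 -1.56058585e-03  1.00492663e-01]
ring 29 [305.7  89.6] b 37.4 mod 37.4
ring 19 [352.8 114.3] b -82.0 mod 38.0
ring 19 [309.8 143.7] b 157.1 mod 37.1
knob 215 [ 0.48873409 -0.02080108  0.11306939]
```

View pics/w13c.png

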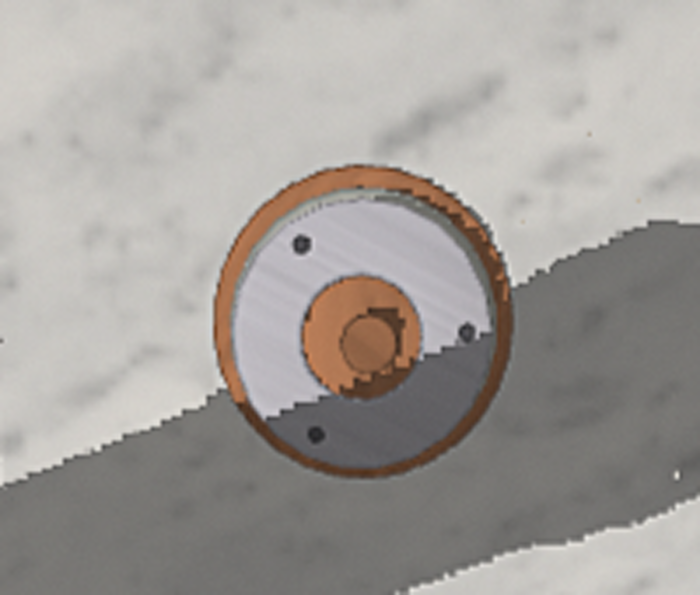

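The ring is now level (tilt 0.002), with its top at 0.1005 m, centre (0.4894, -0.0190) and bearing 37.4° against 36.5° at home. The knob sits upright in the opening. Next is the tray.

```bash
python3 - <<'E'
from h import *
for fn in ["top0","scene0"]:
    p,d,c=load(fn); W=unproj(d,c); 
    for y in np.arange(.05,.5,.05):
        m=(d>0)&(abs(W[...,1]-y-.025)<.025)&(W[...,2]>.1)&(W[...,0]>.35)&(W[...,2]<.7)
        if m.sum()>5: i=W[m][:,0].argsort()[3]; print(fn,round(y,2),m.sum(),W[m][i])
need(.40,.17,.25,0)
E
python3 -m pendant '[[0,[0,-0.5,-0.4],0],[0,[0,-0.75,-0.4],0],[0,[0,-0.75,-0.2],0.021],[0,[0,-0.75,0],0],[0,[0,-0.75,0],0],[0,[0,-0.75,0],0],[0,[-0.3,-0.5,0],0],[0,[0,0,0],0],[0,[0,0,0],0]]'
python3 - <<'E'
from h import *
s=st(); p,d,c=shot("wrist","w14")
E
```

```text
top0 0.05 1833 [0.63548417 0.08365214 0.46883045]
top0 0.1 3385 [0.63536505 0.14190871 0.5093135 ]
top0 0.15 3836 [0.6355817  0.1945598  0.51939219]
top0 0.2 2514 [0.63546176 0.21277269 0.51757698]
top0 0.25 2347 [0.63552354 0.26549347 0.55333786]
top0 0.3 4057 [0.6003778  0.34957775 0.61603954]
top0 0.35 3690 [0.5997588  0.35795006 0.61792276]
top0 0.4 2241 [0.59899057 0.41540862 0.627587  ]
top0 0.45 494 [0.63588171 0.49127127 0.49818618]
scene0 0.05 3999 [0.63636037 0.05525105 0.46922885]
scene0 0.1 3285 [0.63779051 0.13361988 0.28276626]
scene0 0.15 1492 [0.64002212 0.15824054 0.28358601]
scene0 0.2 755 [0.65359618 0.21006394 0.27546976]
scene0 0.25 927 [0.66542318 0.29613952 0.16919489]
scene0 0.3 988 [0.65546574 0.31398317 0.17143864]
scene0 0.35 585 [0.65494234 0.3671788  0.11501528]
scene0 0.4 176 [0.66792002 0.40065734 0.10893101]
scene0 0.45 241 [0.91358733 0.49168071 0.20575286]
units before turning [-0.137 -4.847 -0.991] turn units 0.021
time_s: 30.3
position: [0.4011, 0.167, 0.2493]
eef_rot: [3.14, 0.001, 0.001]
contact_force: [0.5, 0.0, -0.0]
grip_width: 0.0853
t 30.3 pos [0.4011 0.167  0.2493] rot [3.14e+00 1.00e-03 1.00e-03] F [ 0.5  0.  -0. ] w 0.0853
```

View pics/w14.png

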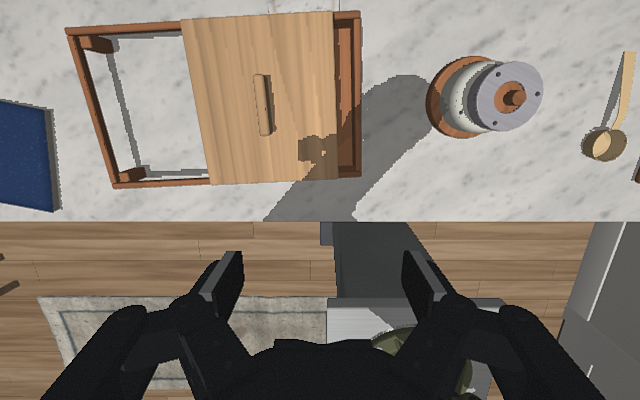

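The view shows the cover at columns 183-340 with the handle at (262,105), and the compartment strip at columns 335-360. Measuring.

```bash
cat > tray.py <<'E'
import sys
from fit import *
def tray(fn):
    p,d,c=load(fn); W=unproj(d,c)
    b=(d>0)&(W[...,0]>.3)&(W[...,0]<.65)&(W[...,1]>.08)&(W[...,1]<.52)
    h=b&(W[...,2]>.070)&(W[...,2]<.085); Q=W[h]; print("handle top",h.sum(),Q.mean(0)); hr=cv2.minAreaRect((Q[:,:2]*1000).astype(np.float32)); print(" rect",hr)
    m=b&(W[...,2]>.0505)&(W[...,2]<.0575); Q=W[m]; r=cv2.minAreaRect((Q[:,:2]*1000).astype(np.float32)); print("cover",m.sum(),np.median(Q[:,2]),r)
    m=b&(W[...,2]>.041)&(W[...,2]<.0495);Q=W[m]; print("walls",m.sum()); r2=cv2.minAreaRect((Q[:,:2]*1000).astype(np.float32)); print(" ",r2, "x",Q[:,0].min(),Q[:,0].max(),"y",Q[:,1].min(),Q[:,1].max()); print(cv2.boxPoints(r2))
    f=b&(W[...,2]>.002)&(W[...,2]<.010); Q=W[f]; print("floor",f.sum(),Q.min(0) if f.sum() else "",Q.max(0) if f.sum() else "")
if __name__=="__main__": tray(sys.argv[1])
E
python3 tray.py w14
```

```text
handle top 724 [0.48234861 0.23187787 0.07731137]
 rect ((481.38531494140625, 232.6114044189453), (63.170963287353516, 12.472800254821777), 2.7925541400909424)
cover 22786 0.054154330371945586 ((481.0585021972656, 232.75820922851562), (184.36436462402344, 164.14498901367188), 2.966647148132324)
walls 4487
  ((478.5917663574219, 283.6029052734375), (186.25128173828125, 326.78765869140625), 2.9557783603668213) x 0.37895188724453616 0.579282748816111 y 0.11668631071235719 0.4513642932578057
[[377.16458  441.97733 ]
 [394.01547  115.62441 ]
 [580.0189   125.228485]
 [563.1681   451.5814  ]]
floor 2453 [0.3149108  0.08133806 0.00200215] [0.60143319 0.51982063 0.00991263]
```

Tray origin is (0.4827, 0.2033) with yaw 2.96°, and the measured walls match 186 × 327 mm. The cover is open by 0.029 m, so I'll pull it 0.129 m in +y.

```bash
python3 -c "
from h import *
need(.4814,.2326,.10,.0517)"; python3 -m pendant '[[0.2,[0.5,-0.41,0],0],[0.4,[0.5,-0.41,0.5],0],[0.5,[0.5,-0.41,0.7],0],[0.5,[0.5,-0.41,0.7],0],[0.5,[0,0,0.8],-0.0161],[0.5,[0,0,0.8],0],[0.5,[0,0,0.2],0],[0.5,[0,0,0],0],[0.5,[0,0,0],0]]'; python3 -c "
from h import *
st();need(.4814,.2326,.058,.0517);shot('wrist','w15')"
```

```text
units before turning [ 2.004 -1.653  3.734] turn units -0.0165
time_s: 31.25
position: [0.4819, 0.2322, 0.1036]
eef_rot: [-3.141, -0.003, 0.05]
contact_force: [-0.4, 0.1, 0.1]
grip_width: 0.0428
t 31.25 pos [0.4819 0.2322 0.1036] rot [-3.141e+00 -3.000e-03  5.000e-02] F [-0.4  0.1  0.1] w 0.0428
units before turning [-0.013 -0.012  1.141] turn units -0.0006
```

View pics/w15.png

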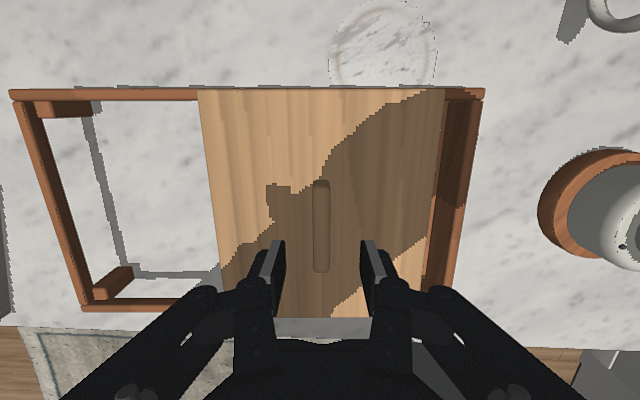

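The handle (column 322) is centred between the jaws. I'll pinch it and pull toward +y, which is tool -y, by 3.25 units.

```bash
python3 -m pendant '[[0.5,[0,0,0.5],0],[0.5,[0,0,0.4],0],[0.5,[0,0,0.22],0],[0.5,[0,0,0],0],[1,[0,0,0],0],[1,[0,0,0],0],[1,[0,0,0],0],[1,[0,0,0],0],[1,[0,0,0],0],[1,[0,0,0],0]]'; python3 -m pendant '[[1,[0,-0.1,0],0],[1,[0,-0.25,0],0],[1,[0,-0.35,0],0],[1,[0,-0.4,0],0],[1,[0,-0.4,0],0],[1,[0,-0.4,0],0],[1,[0,-0.4,0],0],[1,[0,-0.4,0],0],[1,[0,-0.3,0],0],[1,[0,-0.15,0],0],[1,[0,-0.08,0],0],[1,[0,0,0],0],[1,[0,0,0],0]]'; python3 -c "
from h import *
st()"
```

```text
time_s: 32.3
position: [0.4815, 0.2326, 0.0583]
eef_rot: [-3.141, -0.002, 0.051]
contact_force: [-2.8, 0.3, 5.0]
grip_width: 0.0107
time_s: 33.6
position: [0.4748, 0.3619, 0.0583]
eef_rot: [-3.141, -0.002, 0.051]
contact_force: [-2.2, -0.6, 5.4]
grip_width: 0.0103
t 33.6 pos [0.4748 0.3619 0.0583] rot [-3.141e+00 -2.000e-03  5.100e-02] F [-2.2 -0.6  5.4] w 0.0103
```

The cover moved 129.5 mm. I'll release it and travel to the utensils.

```bash
python3 -m pendant '[[0.5,[0,0,0],0],[0.5,[0,0,0],0],[0.5,[0,0,0],0],[0.5,[0,0,-0.5],0],[0.3,[0,0,-0.8],0],[0,[0,0.2,-0.8],0],[0,[-0.1,0.5,-0.8],0],[0,[-0.15,0.7,-0.8],0],[0,[-0.15,0.85,-0.3],0],[0,[-0.15,0.85,0],0],[0,[-0.15,0.85,0],0],[0,[-0.15,0.85,0],0],[0,[-0.15,0.85,0],0],[0,[-0.15,0.85,0],0],[0,[-0.15,0.85,0],0],[0,[-0.15,0.85,0],0],[0,[-0.15,0.85,0],0],[0,[-0.15,0.85,0],0],[0,[-0.1,0.85,0],0],[0,[0,0.85,0],0]]';python3 -m pendant '[[0,[0,0.85,0],0],[0,[0,0.85,0],0],[0,[0,0.85,0],0],[0,[0,0.6,0],0],[0,[0,0,0],0],[0,[0,0,0],0]]'; python3 - <<'E'
from h import *
s=st(); p,d,c=shot("wrist","w16")
for k in ["coffee_scoop","brush","spoon"]:
    r=imaging.spot_in("wrist",k); print(k,[(np.round(x["position"],4),round(x["score"],2)) for x in r[:3]])
E
```

```text
time_s: 35.6
position: [0.4233, -0.1073, 0.2171]
eef_rot: [-3.141, -0.001, 0.051]
contact_force: [-0.4, 0.8, -0.5]
grip_width: 0.0853
time_s: 36.2
position: [0.4298, -0.2321, 0.2163]
eef_rot: [-3.141, 0.001, 0.049]
contact_force: [0.4, 0.4, -0.4]
grip_width: 0.0855
t 36.2 pos [ 0.4298 -0.2321  0.2163] rot [-3.141e+00  1.000e-03  4.900e-02] F [ 0.4  0.4 -0.4] w 0.0855
coffee_scoop []
brush [(array([ 0.4823, -0.2938,  0.0208]), 0.89), (array([ 0.4917, -0.0278,  0.1017]), 0.56)]
spoon [(array([ 0.5053, -0.3748,  0.0117]), 0.64)]
```

View pics/w16.png

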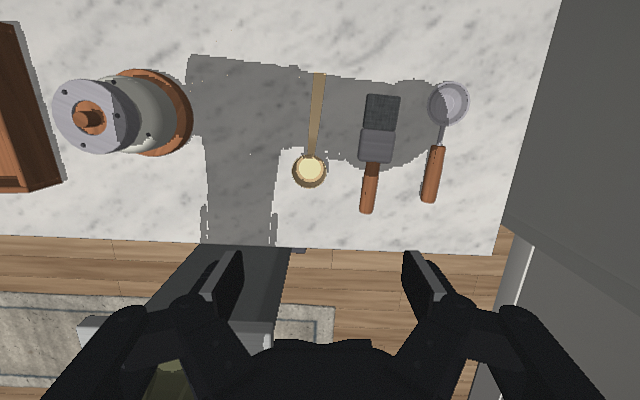

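The view shows the scoop (strap (317,110), bowl (309,170)), the brush (handle (369,188), head (377,127)) and the spoon (handle (433,175), bowl (448,102)), with a wall on the right. Measuring.

```bash
cat > ut.py <<'E'
import sys
from fit import *
def comps(fn):
    p,d,c=load(fn); W=unproj(d,c)
    m=(d>0)&(W[...,2]>.0035)&(W[...,2]<.045)&(W[...,0]>.33)&(W[...,0]<.62)&(W[...,1]<-.15)&(W[...,1]>-.44)
    n,lab,stt,cen=cv2.connectedComponentsWithStats(m.astype(np.uint8))
    hsv=cv2.cvtColor(p,cv2.COLOR_RGB2HSV)
    for i in range(1,n):
        if stt[i,4]<150: continue
        Q=W[lab==i]; r=cv2.minAreaRect((Q[:,:2]*1000).astype(np.float32)); C=hsv[lab==i]
        print("comp",stt[i,4],np.round(cen[i]),"rect",np.round(r[0],1),np.round(r[1],1),round(r[2],1),"zmax",np.round(np.percentile(Q[:,2],97),4))
        br=(C[:,1]>110)&(C[:,0]<14)
        if br.sum()>80:
            H=Q[br]; H=H[H[:,2]>.010]; mu=H.mean(0); hr=cv2.minAreaRect((H[:,:2]*1000).astype(np.float32)); v=np.linalg.svd((H-mu)[:,:2],full_matrices=False)[2][0]; v*=np.sign(v[0]); print("  handle n",len(H),"mean",mu,"dir deg",np.degrees(np.arctan2(v[1],v[0])),"ztop",H[:,2].max(),"rect",np.round(hr[0],1),np.round(hr[1],1),"len ends",mu[:2]+v*((H-mu)[:,:2]@v).min(),mu[:2]+v*((H-mu)[:,:2]@v).max())
    w=(d>0)&(W[...,2]>.1)&(W[...,1]<-.36)&(W[...,0]<.62); 
    if w.sum(): print("wall max y",np.percentile(W[w][:,1],99.5), W[w][:,0].min())
comps(sys.argv[1])
E
python3 ut.py w16
```

```text
comp 1258 [313. 135.] rect [ 476.9 -213. ] [134.6  42.7] 3.1 zmax 0.0232
comp 2296 [442. 133.] rect [ 470.2 -382.4] [147.8  50.5] 6.4 zmax 0.0203
  handle n 819 mean [ 0.43431992 -0.37170649  0.01752994] dir deg -1.7337590109764807 ztop 0.022307937527796855 rect [ 433.2 -373. ] [16.6 73.2] len ends [ 0.39666164 -0.37056661] [ 0.46985947 -0.37278223]
comp 3091 [376. 143.] rect [ 450.9 -296.7] [ 42.2 149.3] 88.1 zmax 0.0212
  handle n 684 mean [ 0.41287192 -0.29278665  0.01806611] dir deg -3.01501748155604 ztop 0.02166232376512099 rect [ 412.1 -293.5] [17.  68.8] len ends [ 0.37782652 -0.29094079] [ 0.44653395 -0.29455965]
wall max y -0.49230281744351656 0.3587557052231129
```

```bash
python3 -c "
from h import *
need(.421,-.294,.06,-.04)"
```

```text
units before turning [-0.312  1.56   3.923] turn units 0.0291
```

```bash
python3 -m pendant '[[0.2,[-0.15,0.75,0],0],[0.4,[-0.162,0.8,0],0],[0.4,[0,0,0.6],0.029],[0.4,[0,0,0.7],0],[0.4,[0,0,0.7],0],[0.4,[0,0,0.7],0],[0.4,[0,0,0.6],0],[0.4,[0,0,0.4],0],[0.4,[0,0,0],0],[0.4,[0,0,0],0]]'; python3 -c "
from h import *
st();shot('wrist','w17');need(.421,-.294,.004,-.04)"
```

```text
time_s: 37.4
position: [0.4211, -0.2941, 0.0695]
eef_rot: [3.141, -0.0, -0.04]
contact_force: [-0.1, -0.0, 0.9]
grip_width: 0.0509
t 37.4 pos [ 0.4211 -0.2941  0.0695] rot [ 3.141 -0.    -0.04 ] F [-0.1 -0.   0.9] w 0.0509
units before turning [-0.014 -0.007  1.655] turn units 0.0
```

View pics/w17.png

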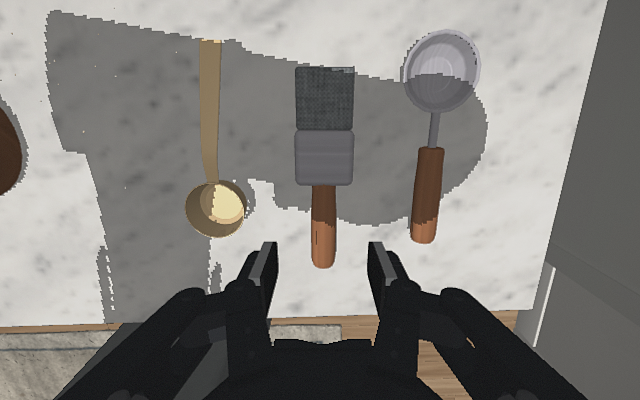

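The brush handle at (323,225) is centred between and parallel to the jaws. Descend and grip.

```bash
python3 -m pendant '[[0.4,[0,0,0.5],0],[0.4,[0,0,0.5],0],[0.4,[0,0,0.4],0],[0.4,[0,0,0.23],0],[0.4,[0,0,0],0],[0.4,[0,0,0],0],[1,[0,0,0],0],[1,[0,0,0],0],[1,[0,0,0],0],[1,[0,0,0],0],[1,[0,0,0],0],[1,[0,0,0],0],[1,[0,0,0],0]]'; python3 -m pendant '[[1,[0,0,-0.4],0],[1,[0,0,-0.7],0],[1,[0,0,-0.8],0],[1,[0,0,-0.8],0],[1,[0,0,-0.8],0],[1,[0,0,-0.5],0],[1,[0,0,0],0],[1,[0,0,0],0]]';python3 -c "
from h import *
st();shot('wrist','w18')"
```

```text
time_s: 38.75
position: [0.4213, -0.2946, 0.0047]
eef_rot: [3.141, -0.001, -0.041]
contact_force: [-1.2, 1.3, 5.6]
grip_width: 0.0167
time_s: 39.55
position: [0.4207, -0.294, 0.163]
eef_rot: [-3.141, 0.0, -0.041]
contact_force: [-0.8, -0.6, -2.4]
grip_width: 0.017
t 39.55 pos [ 0.4207 -0.294   0.163 ] rot [-3.141  0.    -0.041] F [-0.8 -0.6 -2.4] w 0.017
```

View pics/w18.png

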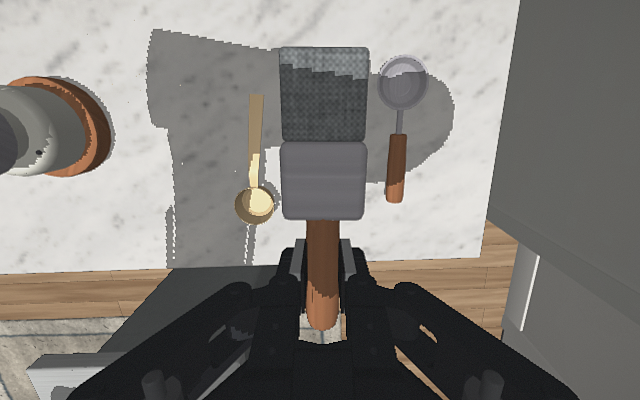

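The brush is held, in line with the tool at column 323. I'll measure its offset and tilt in the hand.

```bash
cat > hand.py <<'E'
import sys
from fit import *
def hand(fn,pos,yaw,zlo,zhi,colf=None):
    p,d,c=load(fn); W=unproj(d,c); V=W-np.array(pos); x=V[...,0]*np.cos(yaw)+V[...,1]*np.sin(yaw); y=V[...,0]*np.sin(yaw)-V[...,1]*np.cos(yaw); z=V[...,2]
    m=(d>0)&(z>zlo)&(z<zhi)&(abs(y)<.05)&(abs(x)<.14); hsv=cv2.cvtColor(p,cv2.COLOR_RGB2HSV); gray=hsv[...,2]
    for a in np.arange(-.06,.13,.01):
        k=m&(abs(x-a)<.005)
        if k.sum()>5: print(round(a,3),k.sum(),"y",np.round(np.percentile(y[k],[3,97]),4),"z",np.round(np.percentile(z[k],[5,50,95]),4))
    print("x range",np.percentile(x[m],[.5,99.5]))
hand(sys.argv[1],eval(sys.argv[2]),float(sys.argv[3]),float(sys.argv[4]),float(sys.argv[5]))
E
python3 hand.py w18 "(.4207,-.294,.163)" -.041 -.04 .03
```

```text
-0.04 322 y [-0.0086  0.0084] z [0.0099 0.0139 0.0157]
-0.03 469 y [-0.0089  0.0087] z [0.009  0.0142 0.0158]
-0.02 468 y [-0.0081  0.0085] z [0.0102 0.0142 0.0157]
-0.01 519 y [-0.0081  0.0086] z [0.0114 0.0144 0.0235]
0.0 591 y [-0.0082  0.0086] z [0.0113 0.0143 0.0225]
0.01 1818 y [-0.0203  0.0208] z [0.0079 0.015  0.0284]
0.02 569 y [-0.008   0.0085] z [0.0082 0.0131 0.0148]
0.03 1351 y [-0.0186  0.0195] z [0.0136 0.015  0.0161]
0.04 1633 y [-0.0189  0.0197] z [0.0138 0.0152 0.0162]
0.05 1770 y [-0.0187  0.0198] z [0.0138 0.0152 0.0162]
0.06 1954 y [-0.0183  0.0195] z [0.0115 0.0148 0.0161]
0.07 1825 y [-0.0173  0.0186] z [0.0115 0.0126 0.0137]
0.08 1961 y [-0.0174  0.0188] z [0.0115 0.0126 0.0137]
0.09 2191 y [-0.0173  0.0189] z [0.0114 0.0126 0.0137]
0.1 2146 y [-0.0173  0.0188] z [0.0112 0.0125 0.0137]
x range [-0.04064606  0.10388093]
```

```bash
python3 -c "
from h import *
need(.4589,.16,.163,.0517)"
```

```text
units before turning [  0.5   -11.377  -0.02 ] turn units -0.0295
```

```bash
python3 -m pendant '[[1,[0.03,-0.4,-0.2],0],[1,[0.03,-0.7,-0.2],0],[1,[0.03,-0.8,0],0],[1,[0.03,-0.8,0],0],[1,[0.03,-0.8,0],0],[1,[0.03,-0.8,0],0],[1,[0.03,-0.8,0],0],[1,[0.03,-0.8,0],0],[1,[0.03,-0.8,0],0],[1,[0.03,-0.8,0],0],[1,[0.03,-0.8,0],0],[1,[0.03,-0.8,0],0],[1,[0.03,-0.8,0],0],[1,[0.03,-0.7,0],0],[1,[0.04,-0.5,0],0],[1,[0.04,-0.277,0],0],[1,[0,0,0],-0.0295],[1,[0,0,0],0],[1,[0,0,0],0]]'; python3 -c "
from h import *
st();need(.4589,.16,.05,.0517);shot('wrist','w19')"; python3 tray.py w19
```

```text
time_s: 41.5
position: [0.4592, 0.1591, 0.1789]
eef_rot: [3.141, 0.001, 0.049]
contact_force: [0.5, -0.2, -0.5]
grip_width: 0.0168
t 41.5 pos [0.4592 0.1591 0.1789] rot [3.141e+00 1.000e-03 4.900e-02] F [ 0.5 -0.2 -0.5] w 0.0168
units before turning [-0.006 -0.024  3.223] turn units -0.0008
handle top 1265 [0.47661123 0.3589536  0.07635467]
 rect ((475.1192321777344, 360.5749816894531), (63.13322067260742, 12.962076187133789), 2.511439561843872)
cover 29454 0.05410179144991362 ((474.5908203125, 361.55328369140625), (183.65577697753906, 165.6488494873047), 2.797743320465088)
walls 2565
  ((482.64532470703125, 201.46214294433594), (186.37466430664062, 160.72340393066406), 3.3681235313415527) x 0.38700692547532445 0.5747650705257851 y 0.11635717105856903 0.28715459588829034
[[384.8976   276.21017 ]
 [394.3403   115.764404]
 [580.39307  126.71411 ]
 [570.9503   287.15988 ]]
floor 9989 [0.32263127 0.0831569  0.00200258] [0.63877356 0.50855373 0.00997983]
```

View pics/w19.png

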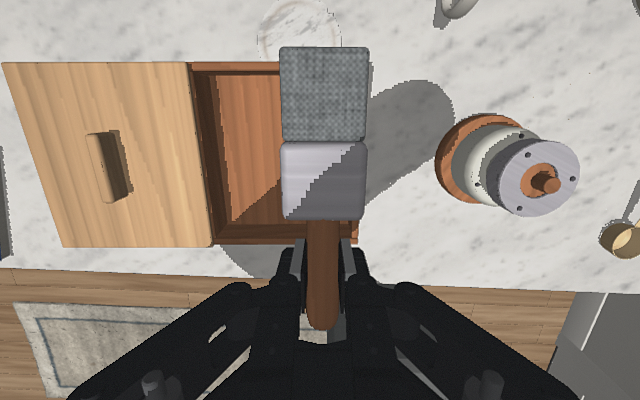

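The cover is fully open (columns 10-205) and the brush is over the compartment. The tray pose is confirmed. Lowering.

```bash
python3 -m pendant '[[1,[0,-0.02,0.5],0],[1,[0,0,0.8],0],[1,[0,0,0.8],0],[1,[0,0,0.8],0],[1,[0,0,0.5],0],[1,[0,0,0.4],0],[1,[0,0,0.2],0],[1,[0,0,0.14],0],[1,[0,0,0],0],[1,[0,0,0],0]]'; python3 -c "
from h import *
st()"
```

```text
time_s: 42.55
position: [0.4597, 0.1606, 0.0148]
eef_rot: [-3.141, -0.001, 0.052]
contact_force: [0.7, -0.5, -0.7]
grip_width: 0.0166
t 42.55 pos [0.4597 0.1606 0.0148] rot [-3.141e+00 -1.000e-03  5.200e-02] F [ 0.7 -0.5 -0.7] w 0.0166
```

```bash
python3 -m pendant '[[1,[0,0,0.06],0],[1,[0,0,0.04],0],[0.85,[0,0,0],0],[0.68,[0,0,0],0],[0.68,[0,0,0],0],[0.68,[0,0,0],0],[0.68,[0,0,-0.4],0],[0.6,[0,0,-0.7],0],[0.4,[0,0,-0.8],0],[0.2,[0,0,-0.8],0],[0,[0,0,-0.8],0],[0,[-0.1,0.3,-0.5],0],[0,[-0.1,0.6,0],0],[0,[-0.1,0.6,0],0],[0,[0,0,0],0],[0,[0,0,0],0]]'; python3 -c "
from h import *
st();shot('wrist','w20')"
```

```text
time_s: 44.15
position: [0.4504, 0.0996, 0.1699]
eef_rot: [-3.141, -0.0, 0.051]
contact_force: [-0.1, -0.7, 0.5]
grip_width: 0.0852
t 44.15 pos [0.4504 0.0996 0.1699] rot [-3.141 -0.     0.051] F [-0.1 -0.7  0.5] w 0.0852
```

View pics/w20.png

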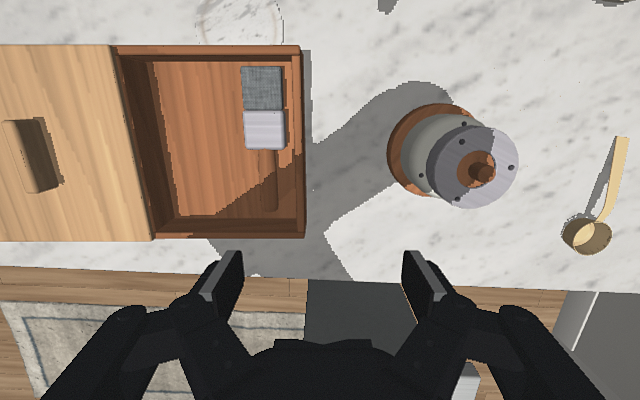

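The brush lies in the tray along the -y wall, at (265,140). Next is the spoon.

```bash
python3 -m pendant '[[0,[-0.05,0.4,-0.4],0],[0,[-0.08,0.7,-0.4],0],[0,[-0.08,0.8,-0.2],0],[0,[-0.08,0.8,0],0],[0,[-0.08,0.8,0],0],[0,[-0.08,0.8,0],0],[0,[-0.08,0.8,0],0],[0,[-0.08,0.8,0],0],[0,[-0.08,0.8,0],0],[0,[-0.08,0.8,0],0],[0,[-0.08,0.8,0],0],[0,[0,0.8,0],0],[0,[0,0.6,0],0.02],[0,[0,0.3,0],0],[0,[0,0,0],0],[0,[0,0,0],0]]'; python3 -c "
from h import *
st();shot('wrist','w21')"; python3 ut.py w21
```

```text
time_s: 45.8
position: [0.4367, -0.3008, 0.2096]
eef_rot: [-3.141, 0.001, -0.01]
contact_force: [0.5, -0.8, 1.0]
grip_width: 0.0854
t 45.8 pos [ 0.4367 -0.3008  0.2096] rot [-3.141e+00  1.000e-03 -1.000e-02] F [ 0.5 -0.8  1. ] w 0.0854
comp 2313 [385. 132.] rect [ 469.4 -379. ] [148.5  49.5] 2.1 zmax 0.0203
  handle n 801 mean [ 0.43451831 -0.37281699  0.01792386] dir deg -1.8414395258817353 ztop 0.021869433617014784 rect [ 433.4 -373.5] [17.1 72.6] len ends [ 0.39707066 -0.37161304] [ 0.46966971 -0.37394711]
comp 1278 [259. 170.] rect [ 445.4 -221.8] [ 42.3 134.6] 85.5 zmax 0.0231
wall max y -0.3602858656080833 0.3586364288968105
```

View pics/w21.png

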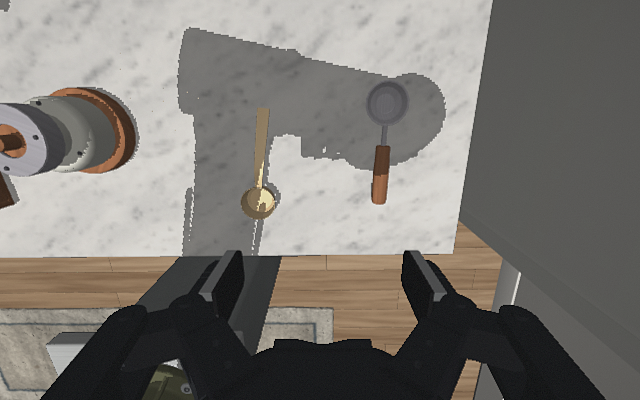

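The scoop has been knocked about 3 cm toward the base, with its bowl now at (259,203). The spoon handle is at (382,175). I'll grip the spoon.

```bash
python3 -c "
from h import *
need(.4405,-.3735,.065,-.031)"
```

```text
units before turning [0.111 1.822 3.623] turn units 0.0069
```

```bash
python3 -m pendant '[[0.2,[0.055,0.6,0],0],[0.4,[0.056,0.7,0],0],[0.4,[0,0.522,0.3],0.0069],[0.4,[0,0,0.6],0],[0.4,[0,0,0.7],0],[0.4,[0,0,0.7],0],[0.4,[0,0,0.7],0],[0.4,[0,0,0.5],0],[0.4,[0,0,0],0],[0.4,[0,0,0],0]]'; python3 -c "
from h import *
st();shot('wrist','w22');need(.4405,-.3735,.004,-.031)"
```

```text
time_s: 46.85
position: [0.4405, -0.3739, 0.0709]
eef_rot: [3.141, -0.0, -0.031]
contact_force: [0.2, 1.1, 0.9]
grip_width: 0.0511
t 46.85 pos [ 0.4405 -0.3739  0.0709] rot [ 3.141 -0.    -0.031] F [0.2 1.1 0.9] w 0.0511
units before turning [-0.013 -0.02   1.695] turn units -0.0001
```

View pics/w22.png

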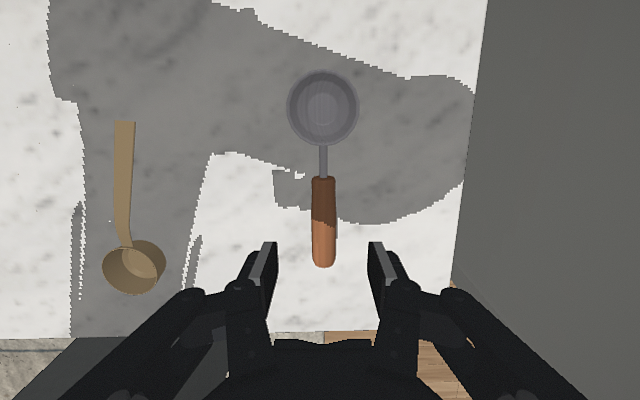

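The spoon handle (323,222) is centred between the jaws. Descend and grip.

```bash
python3 -m pendant '[[0.4,[0,0,0.5],0],[0.4,[0,0,0.5],0],[0.4,[0,0,0.4],0],[0.4,[0,0,0.27],0],[0.4,[0,0,0],0],[0.4,[0,0,0],0],[1,[0,0,0],0],[1,[0,0,0],0],[1,[0,0,0],0],[1,[0,0,0],0],[1,[0,0,0],0],[1,[0,0,0],0],[1,[0,0,0],0]]'; python3 -m pendant '[[1,[0,0,-0.4],0],[1,[0,0,-0.7],0],[1,[0,0,-0.8],0],[1,[0,0,-0.8],0],[1,[0,0,-0.8],0],[1,[0,0,-0.8],0],[1,[0,0,-0.2],0],[1,[0,0,0],0],[1,[0,0,0],0]]';python3 -c "
from h import *
s=st();shot('wrist','w23')
# target: tray x=4-30, y=+42
o=np.array([.4827,.2033]);ex=np.array([.9987,.0516]);ey=np.array([-.0516,.9987]);t=o-.026*ex+.042*ey;print(t);need(*t,.18,.0517)"; python3 hand.py w23 "(.4405,-.3735,.184)" -.031 -.04 .03
```

```text
time_s: 48.2
position: [0.4406, -0.3748, 0.0044]
eef_rot: [3.14, -0.001, -0.032]
contact_force: [-1.0, 1.6, 5.8]
grip_width: 0.0166
time_s: 49.1
position: [0.4397, -0.3738, 0.1812]
eef_rot: [-3.14, 0.002, -0.033]
contact_force: [0.1, 0.0, -1.5]
grip_width: 0.0168
t 49.1 pos [ 0.4397 -0.3738  0.1812] rot [-3.14e+00  2.00e-03 -3.30e-02] F [ 0.1  0.  -1.5] w 0.0168
[0.4545666 0.2439038]
units before turning [ -0.128 -15.445   0.021] turn units -0.0269
-0.05 11 y [-0.0063  0.0041] z [0.0078 0.0101 0.011 ]
-0.04 360 y [-0.0081  0.0096] z [0.0063 0.0115 0.0131]
-0.03 469 y [-0.0085  0.0095] z [0.0064 0.0116 0.0133]
-0.02 470 y [-0.0078  0.0087] z [0.008  0.0118 0.0131]
-0.01 540 y [-0.0079  0.0089] z [0.0088 0.0119 0.0221]
0.0 649 y [-0.0079  0.009 ] z [0.0084 0.0119 0.0261]
0.01 1936 y [-0.0202  0.0212] z [0.0053 0.0129 0.028 ]
0.02 581 y [-0.0081  0.0088] z [0.0052 0.0106 0.0121]
0.03 547 y [-0.0073  0.0081] z [0.0012 0.0069 0.0118]
0.04 208 y [-0.0022  0.0029] z [0.0041 0.0057 0.0069]
0.05 339 y [-0.0079  0.0082] z [0.0044 0.0063 0.0074]
0.06 1662 y [-0.0177  0.0182] z [-0.0026  0.0028  0.007 ]
0.07 2184 y [-0.0224  0.0229] z [-0.0049 -0.002   0.0066]
0.08 2355 y [-0.0234  0.0239] z [-0.0052 -0.0027  0.0065]
0.09 2322 y [-0.0208  0.0211] z [-0.0046 -0.0008  0.0067]
0.1 1287 y [-0.0145  0.015 ] z [-0.0003  0.0053  0.0072]
x range [-0.04221022  0.10177386]
```

View pics/w23.png

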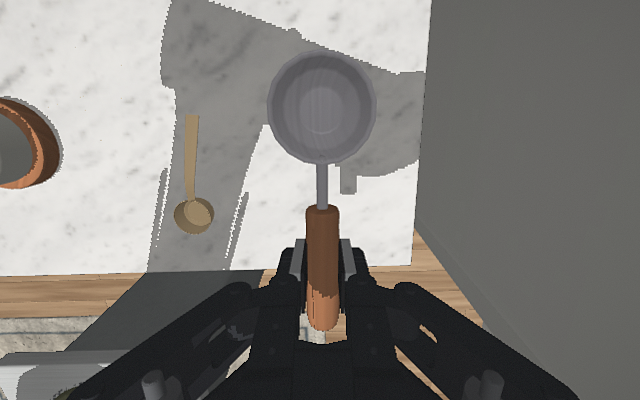

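The spoon is held straight and level, with its bowl at (322,108). Carry it to the tray.

```bash
python3 -m pendant '[[1,[0,-0.4,0],0],[1,[0,-0.7,0],0],[1,[0,-0.8,0],0],[1,[0,-0.8,0],0],[1,[0,-0.8,0],0],[1,[0,-0.8,0],0],[1,[0,-0.8,0],0],[1,[0,-0.8,0],0],[1,[0,-0.8,0],0],[1,[0,-0.8,0],0],[1,[0,-0.8,0],0],[1,[0,-0.8,0],0],[1,[0,-0.8,0],0],[1,[0,-0.8,0],0],[1,[0,-0.8,0],0],[1,[0,-0.8,0],0],[1,[0,-0.8,0],0],[1,[-0.06,-0.8,0],0],[1,[-0.06,-0.8,0],0],[1,[0,-0.6,0],0]]'; python3 -m pendant '[[1,[0,-0.4,0],0],[1,[0,-0.15,0],-0.027],[1,[0,0,0],0],[1,[0,0,0],0]]';  python3 -c "
from h import *
st();shot('wrist','w24');need(.4546,.2439,.0115,.0517)"
```

```text
time_s: 51.15
position: [0.4539, 0.2393, 0.1817]
eef_rot: [3.14, 0.002, -0.031]
contact_force: [-0.8, -0.0, -0.0]
grip_width: 0.0167
time_s: 51.55
position: [0.4557, 0.2591, 0.1826]
eef_rot: [3.141, 0.001, 0.05]
contact_force: [-0.5, -0.8, -0.8]
grip_width: 0.0166
t 51.55 pos [0.4557 0.2591 0.1826] rot [3.141e+00 1.000e-03 5.000e-02] F [-0.5 -0.8 -0.8] w 0.0166
units before turning [-0.05   0.375  4.284] turn units -0.0006
```

View pics/w24.png

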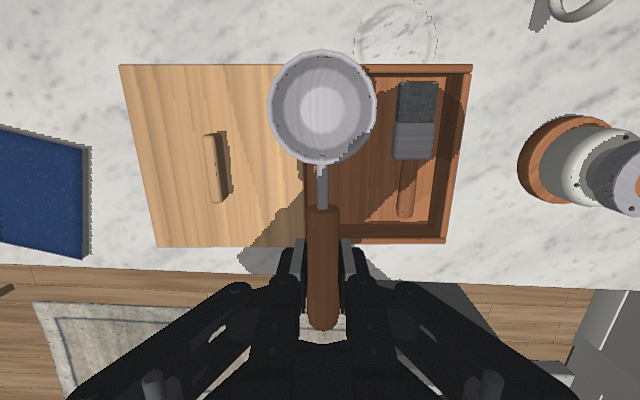

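```bash
python3 -m pendant '[[1,[-0.05,0.375,0],0],[1,[0,0,0.4],0],[1,[0,0,0.8],0],[1,[0,0,0.8],0],[1,[0,0,0.6],0],[1,[0,0,0],0],[1,[0,0,0],0]]';  python3 -c "
from h import *
st();need(.4546,.2439,.0115,.0517)"
```

```text
time_s: 52.3
position: [0.4549, 0.2438, 0.0794]
eef_rot: [3.141, -0.0, 0.051]
contact_force: [0.1, -0.2, -0.0]
grip_width: 0.0171
t 52.3 pos [0.4549 0.2438 0.0794] rot [ 3.141 -0.     0.051] F [ 0.1 -0.2 -0. ] w 0.0171
units before turning [-0.008 -0.003  1.698] turn units -0.0001
```

```bash
python3 -m pendant '[[1,[0,0,0.5],0],[1,[0,0,0.5],0],[1,[0,0,0.3],0],[1,[0,0,0.2],0],[1,[0,0,0.16],0],[1,[0,0,0],0],[1,[0,0,0],0],[0.85,[0,0,0],0],[0.68,[0,0,0],0],[0.68,[0,0,0],0],[0.68,[0,0,0],0]]'; python3 -m pendant '[[0.68,[0,0,-0.4],0],[0.6,[0,0,-0.7],0],[0.4,[0,0,-0.8],0],[0.2,[0,0,-0.8],0],[0,[0,0.2,-0.8],0],[0,[-0.1,0.5,-0.5],0],[0,[-0.1,0.8,0],0],[0,[-0.1,0.8,0],0],[0,[-0.1,0.8,0],0],[0,[0,0.4,0],0],[0,[0,0,0],0],[0,[0,0,0],0]]'; python3 -c "
from h import *
st();shot('wrist','w25')"
```

```text
time_s: 53.4
position: [0.4549, 0.2445, 0.013]
eef_rot: [-3.141, -0.0, 0.052]
contact_force: [-0.1, -0.5, 0.1]
grip_width: 0.027
time_s: 54.6
position: [0.4462, 0.1038, 0.1729]
eef_rot: [-3.141, -0.0, 0.051]
contact_force: [0.7, 0.8, 0.3]
grip_width: 0.0852
t 54.6 pos [0.4462 0.1038 0.1729] rot [-3.141 -0.     0.051] F [0.7 0.8 0.3] w 0.0852
```

View pics/w25.png

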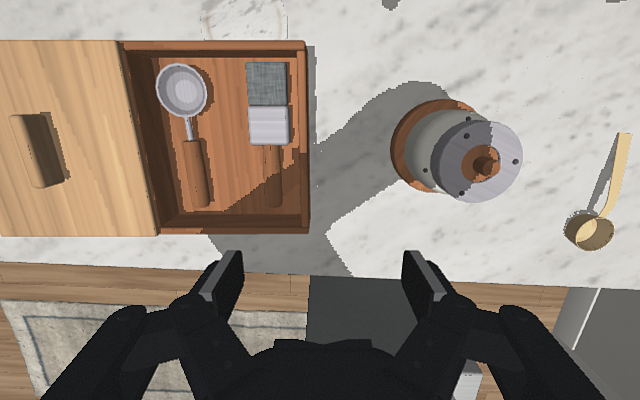

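The spoon lies along the +y wall (bowl (182,90)) with a free lane between it and the brush. Next is the scoop.

```bash
python3 -m pendant '[[0,[-0.1,0.4,-0.3],0],[0,[-0.1,0.7,-0.3],0],[0,[-0.1,0.8,-0.3],0],[0,[-0.1,0.8,0],0],[0,[-0.1,0.8,0],0],[0,[-0.1,0.8,0],0],[0,[-0.1,0.8,0],0],[0,[-0.1,0.8,0],0],[0,[0,0.8,0],0],[0,[0,0.6,0],0],[0,[0,0.3,0],0],[0,[0,0,0],0],[0,[0,0,0],0]]'; python3 - <<'E'
from fit import *
st(); p,d,c=shot("wrist","w26"); W=unproj(d,c)
m=(d>0)&(W[...,2]>.0035)&(W[...,2]<.04)&(W[...,0]>.33)&(W[...,0]<.62)&(W[...,1]<-.12)&(W[...,1]>-.34)
n,lab,s,cen=cv2.connectedComponentsWithStats(m.astype(np.uint8)); i=1+s[1:,4].argmax(); Q=W[lab==i]; print(s[i],cen[i])
for x in np.arange(.34,.56,.01):
    k=abs(Q[:,0]-x)<.005
    if k.sum()>3: print(round(x,2),k.sum(),"y",np.round(np.percentile(Q[k,1],[2,98]),4),"z",np.round(np.percentile(Q[k,2],[10,50,95]),4))
print(Q[:,0].min(),Q[:,0].max())
E
```

```text
time_s: 55.95
position: [0.43, -0.2011, 0.2089]
eef_rot: [-3.142, 0.0, 0.052]
contact_force: [-0.8, 0.7, -1.1]
grip_width: 0.0857
t 55.95 pos [ 0.43   -0.2011  0.2089] rot [-3.142  0.     0.052] F [-0.8  0.7 -1.1] w 0.0857
[ 318  104   38  112 1242] [340.69404187 163.6763285 ]
0.38 186 y [-0.2317 -0.2046] z [0.0048 0.0143 0.0234]
0.39 125 y [-0.238  -0.1989] z [0.0042 0.0114 0.0226]
0.4 69 y [-0.2393 -0.1973] z [0.0042 0.0122 0.0228]
0.41 44 y [-0.2383 -0.1981] z [0.004  0.0138 0.0236]
0.42 58 y [-0.2299 -0.2055] z [0.0093 0.0207 0.0233]
0.43 58 y [-0.2262 -0.2169] z [0.0209 0.0221 0.0233]
0.44 71 y [-0.2277 -0.2174] z [0.0215 0.0226 0.0235]
0.45 87 y [-0.229 -0.218] z [0.0189 0.0201 0.0221]
0.46 82 y [-0.2306 -0.2187] z [0.0164 0.0179 0.0193]
0.47 95 y [-0.2318 -0.2194] z [0.0137 0.015  0.017 ]
0.48 98 y [-0.2331 -0.22  ] z [0.0109 0.0122 0.0142]
0.49 100 y [-0.2342 -0.2208] z [0.0079 0.0095 0.0113]
0.5 107 y [-0.2357 -0.2215] z [0.0052 0.0067 0.0085]
0.51 62 y [-0.2363 -0.2222] z [0.0039 0.0046 0.0057]
0.3779782644630586 0.5134346208689554
```

View pics/w26.png

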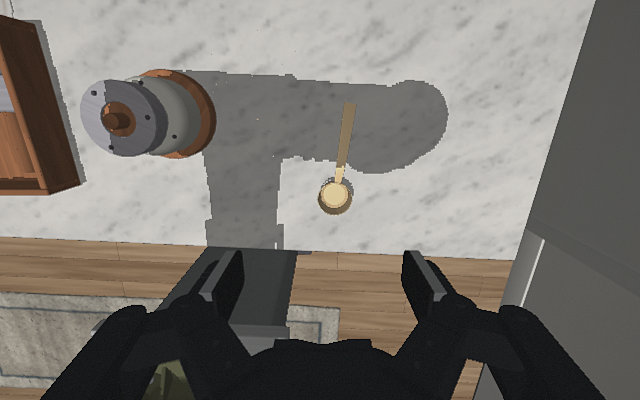

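The scoop's bowl is at (335,195) and its strap reaches (349,105), heading -5.7°. The grip point is (0.438, -0.2224).

```bash
python3 -c "
from h import *
need(.438,-.2224,.065,-.10)"
```

```text
units before turning [0.169 0.549 3.598] turn units 0.0487
```

```bash
python3 -m pendant '[[0.2,[0.08,0.27,0],0],[0.5,[0.089,0.279,0],0],[0.5,[0,0,0.4],0.025],[0.5,[0,0,0.6],0.0237],[0.5,[0,0,0.7],0],[0.5,[0,0,0.7],0],[0.5,[0,0,0.6],0],[0.5,[0,0,0.4],0],[0.5,[0,0,0],0],[0.5,[0,0,0],0]]'; python3 -c "
from h import *
st();shot('wrist','w27');need(.438,-.2224,.007,-.1)"
```

```text
time_s: 57.0
position: [0.4381, -0.2235, 0.0733]
eef_rot: [3.141, 0.0, -0.101]
contact_force: [1.3, 0.4, 0.5]
grip_width: 0.0425
t 57.0 pos [ 0.4381 -0.2235  0.0733] rot [ 3.141  0.    -0.101] F [1.3 0.4 0.5] w 0.0425
units before turning [-0.016 -0.027  1.674] turn units -0.0002
```

View pics/w27.png

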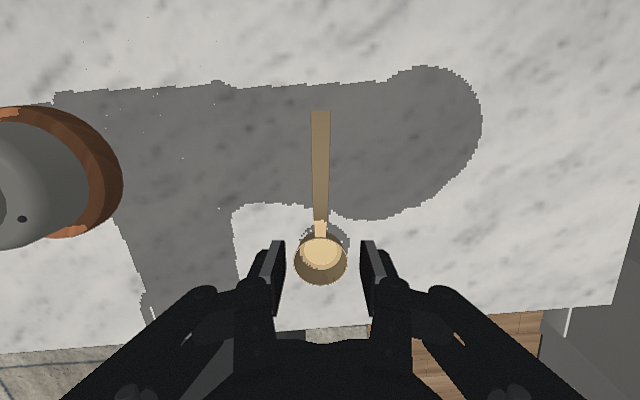

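The strap at column 320 is centred and parallel. Descend and grip.

```bash
python3 -m pendant '[[0.5,[0,-0.025,0.5],0],[0.5,[0,0,0.5],0],[0.5,[0,0,0.4],0],[0.5,[0,0,0.26],0],[0.5,[0,0,0],0],[0.5,[0,0,0],0],[1,[0,0,0],0],[1,[0,0,0],0],[1,[0,0,0],0],[1,[0,0,0],0],[1,[0,0,0],0],[1,[0,0,0],0],[1,[0,0,0],0]]'; python3 -m pendant '[[1,[0,0,-0.4],0],[1,[0,0,-0.7],0],[1,[0,0,-0.8],0],[1,[0,0,-0.8],0],[1,[0,0,-0.8],0],[1,[0,0,-0.8],0],[1,[0,0,-0.1],0],[1,[0,0,0],0],[1,[0,0,0],0]]';python3 - <<'E'
from h import *
s=st();shot('wrist','w28')
E
python3 hand.py w28 "(.4375,-.2224,.182)" -.10 -.05 .03; python3 ut.py w25 | head -3
```

```text
time_s: 58.35
position: [0.4386, -0.2222, 0.0073]
eef_rot: [3.141, -0.001, -0.101]
contact_force: [-1.6, 1.3, 5.7]
grip_width: 0.0087
time_s: 59.25
position: [0.4375, -0.2218, 0.1809]
eef_rot: [-3.141, 0.002, -0.101]
contact_force: [-0.6, -0.1, -1.2]
grip_width: 0.0084
t 59.25 pos [ 0.4375 -0.2218  0.1809] rot [-3.141e+00  2.000e-03 -1.010e-01] F [-0.6 -0.1 -1.2] w 0.0084
-0.06 585 y [-0.009   0.0081] z [-0.0048  0.0016  0.0076]
-0.05 328 y [-0.0086  0.0078] z [-0.0072 -0.0061 -0.0043]
-0.04 226 y [-0.0059  0.0051] z [-0.0073 -0.0064 -0.0055]
-0.03 13 y [-0.005   0.0042] z [-0.0067 -0.0063 -0.0055]
-0.02 114 y [-0.0046  0.0038] z [0.0112 0.0125 0.0148]
-0.01 249 y [-0.0047  0.0039] z [0.012  0.0132 0.0247]
0.0 308 y [-0.0047  0.0039] z [0.0129 0.014  0.0219]
0.01 1659 y [-0.017   0.0164] z [0.0065 0.0157 0.0287]
0.02 465 y [-0.0063  0.0057] z [0.0081 0.0097 0.0114]
0.03 485 y [-0.0063  0.0057] z [0.0052 0.0069 0.0087]
0.04 515 y [-0.0068  0.0062] z [0.0025 0.0042 0.0059]
0.05 548 y [-0.0068  0.0061] z [-0.0003  0.0014  0.0031]
0.06 561 y [-0.0072  0.0067] z [-0.0032 -0.0016  0.0003]
0.07 583 y [-0.0072  0.0067] z [-0.0064 -0.0045 -0.0028]
0.08 129 y [-0.0077  0.0063] z [-0.0072 -0.0061 -0.005 ]
x range [-0.0590034  0.0764919]
comp 2157 [602. 207.] rect [ 445.1 -216.2] [135.8  44.9] 2.2 zmax 0.0231
```

View pics/w28.png

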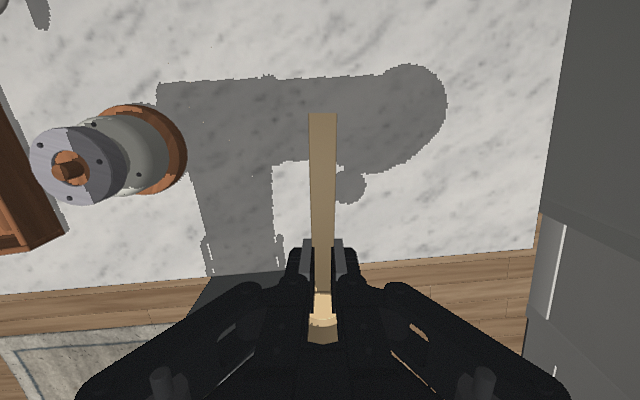

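The scoop is held level. I'll check the lane between the brush and the spoon from picture w25.

```bash
python3 - <<'E'
from fit import *
p,d,c=load("w25"); W=unproj(d,c); o=np.array([.4827,.2033]);a=.0517
V=W[...,:2]-o; x=V[...,0]*np.cos(a)+V[...,1]*np.sin(a); y=-V[...,0]*np.sin(a)+V[...,1]*np.cos(a); z=W[...,2]
m=(d>0)&(z>.012)&(z<.035)&(abs(x)<.083)&(abs(y)<.073)
for X in np.arange(-.08,.081,.01):
    k=m&(abs(x-X)<.005); A=k&(y<-.002); B=k&(y>-.002)
    print(round(X,3),"brush",np.round(np.percentile(y[A],[2,98]),4) if A.sum()>5 else "-",A.sum(),"spoon",np.round(np.percentile(y[B],[2,98]),4) if B.sum()>5 else "-",B.sum())
E
python3 -c "
from h import *
o=np.array([.4827,.2033]);ex=np.array([.9987,.0516]);ey=np.array([-.0516,.9987]);t=o-.0085*ex+.0*ey;print(t);need(*t,.18,.0517)"
```

```text
-0.08 brush - 0 spoon - 0
-0.07 brush [-0.0506 -0.0341] 59 spoon [0.0324 0.0483] 65
-0.06 brush [-0.0514 -0.0333] 145 spoon [0.0319 0.0492] 158
-0.05 brush [-0.0511 -0.0336] 151 spoon [0.0322 0.0499] 166
-0.04 brush [-0.0515 -0.0333] 159 spoon [0.0321 0.0501] 173
-0.03 brush [-0.0514 -0.0332] 163 spoon [0.0323 0.0501] 181
-0.02 brush [-0.0513 -0.0334] 167 spoon [0.0326 0.0499] 176
-0.01 brush [-0.0509 -0.0342] 159 spoon [0.0331 0.0497] 177
-0.0 brush [-0.0624 -0.0234] 281 spoon [0.0337 0.0494] 173
0.01 brush [-0.063  -0.0226] 398 spoon [0.0397 0.045 ] 62
0.02 brush [-0.063  -0.0229] 451 spoon [0.0396 0.0451] 63
0.03 brush [-0.0631 -0.0228] 423 spoon [0.0284 0.0589] 207
0.04 brush [-0.0618 -0.0239] 412 spoon [0.0212 0.065 ] 255
0.05 brush [-0.0618 -0.0241] 425 spoon [0.0188 0.0681] 210
0.06 brush [-0.0619 -0.0242] 449 spoon [0.0191 0.0675] 226
0.07 brush [-0.0619 -0.0241] 482 spoon [0.0238 0.0626] 360
0.08 brush [-0.0617 -0.0245] 169 spoon [0.0331 0.0531] 62
[0.47421105 0.2028614 ]
units before turning [ -0.152 -10.655   0.015] turn units -0.0486
```

```bash
python3 -c "
from h import *
o=np.array([.4827,.2033]);ex=np.array([.9987,.0516]);ey=np.array([-.0516,.9987]);t=o-.015*ex-.0005*ey;print(t);need(*t,.18,.0517)"; python3 -m pendant '[[1,[0,-0.4,0],0],[1,[0,-0.7,0],0],[1,[0,-0.8,0],0],[1,[0,-0.8,0],0],[1,[0,-0.8,0],0],[1,[0,-0.8,0],0],[1,[0,-0.8,0],0],[1,[0,-0.8,0],0],[1,[0,-0.8,0],0],[1,[0,-0.8,0],0],[1,[0,-0.8,0],0],[1,[0,-0.8,0],0],[1,[-0.1,-0.6,0],0],[1,[-0.1,-0.5,0],0],[1,[-0.1,-0.2,0],-0.024],[1,[0,0,0],-0.0246],[1,[0,0,0],0],[1,[0,0,0],0]]'; python3 -c "
from h import *
st();need(.4677,.202,.09,.0517)"
```

```text
[0.4677453  0.20202665]
units before turning [ -0.311 -10.618   0.015] turn units -0.0486
time_s: 61.1
position: [0.4676, 0.1928, 0.1813]
eef_rot: [3.141, 0.001, 0.05]
contact_force: [0.7, -0.3, -0.1]
grip_width: 0.0082
t 61.1 pos [0.4676 0.1928 0.1813] rot [3.141e+00 1.000e-03 5.000e-02] F [ 0.7 -0.3 -0.1] w 0.0082
units before turning [ 0.013 -0.23   2.284] turn units -0.0006
```

```bash
python3 -m pendant '[[1,[0.01,-0.23,0],0],[1,[0,0,0.4],0],[1,[0,0,0.7],0],[1,[0,0,0.7],0],[1,[0,0,0.4],0],[1,[0,0,0],0],[1,[0,0,0],0]]'; python3 -c "
from h import *
st();need(.4677,.202,.0145,.0517);shot('wrist','w29')"
```

```text
time_s: 61.8
position: [0.4678, 0.2021, 0.0942]
eef_rot: [3.141, 0.0, 0.052]
contact_force: [-0.6, 0.1, 0.7]
grip_width: 0.0085
t 61.8 pos [0.4678 0.2021 0.0942] rot [3.141 0.    0.052] F [-0.6  0.1  0.7] w 0.0085
units before turning [-3.000e-03  1.000e-03  1.992e+00] turn units -0.0001
```

View pics/w29.png

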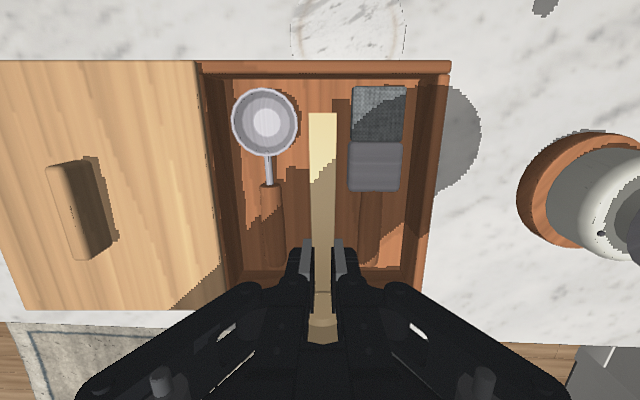

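The scoop strap (323,160) is centred in the lane between the spoon (265,120) and the brush (375,140). Lower and release.

```bash
python3 -m pendant '[[1,[0,0,0.5],0],[1,[0,0,0.5],0],[1,[0,0,0.4],0],[1,[0,0,0.3],0],[1,[0,0,0.2],0],[1,[0,0,0.08],0],[1,[0,0,0],0],[1,[0,0,0],0],[0.85,[0,0,0],0],[0.75,[0,0,0],0],[0.75,[0,0,0],0],[0.75,[0,0,0],0]]'; python3 -m pendant '[[0.75,[0,0,-0.3],0],[0.75,[0,0,-0.6],0],[0.6,[0,0,-0.8],0],[0.5,[0,0,-0.8],0],[0.5,[0,0,-0.8],0],[0.5,[0,-0.3,-0.4],0],[0.5,[0,-0.6,0],0],[0.5,[0,-0.6,0],0],[0.5,[0,-0.6,0],0],[0.5,[0,0,0],0],[0.5,[0,0,0],0]]'; python3 -c "
from h import *
st();shot('wrist','w30')"; python3 tray.py w30|head -3
```

```text
time_s: 63.05
position: [0.4679, 0.2023, 0.0153]
eef_rot: [-3.141, -0.0, 0.052]
contact_force: [0.1, -0.3, -0.1]
grip_width: 0.0214
time_s: 64.15
position: [0.4634, 0.2862, 0.1637]
eef_rot: [3.141, -0.0, 0.053]
contact_force: [-0.1, 0.9, 0.7]
grip_width: 0.0426
t 64.15 pos [0.4634 0.2862 0.1637] rot [ 3.141 -0.     0.053] F [-0.1  0.9  0.7] w 0.0426
handle top 1095 [0.47684512 0.36022073 0.07709798]
 rect ((475.203125, 361.1997375488281), (62.921024322509766, 12.21047592163086), 3.1980464458465576)
cover 31381 0.05417822661683786 ((474.3570861816406, 361.50750732421875), (183.6163787841797, 164.09353637695312), 3.0697238445281982)
```

View pics/w30.png

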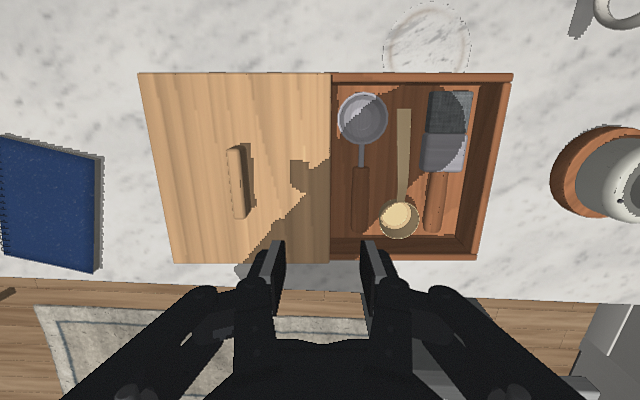

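All three lie flat side by side in the tray. Now I'll shut the cover; its handle is at (238,183), world (0.475, 0.361).

```bash
python3 -c "
from h import *
need(.475,.3615,.1,.0517)";python3 -m pendant '[[0.5,[0.2,-0.6,0],0],[0.5,[0.2,-0.7,0],0],[0.5,[0,-0.58,0],0],[0.5,[0,0,0.5],0],[0.5,[0,0,0.6],0],[0.5,[0,0,0.49],0],[0.5,[0,0,0],0],[0.5,[0,0,0],0]]'; python3 -c "
from h import *
st();need(.475,.3615,.058,.0517)"
```

```text
units before turning [ 0.385 -1.874  1.592] turn units 0.0001
time_s: 65.0
position: [0.4761, 0.3614, 0.1005]
eef_rot: [3.141, -0.001, 0.051]
contact_force: [0.9, 0.2, 0.0]
grip_width: 0.0428
t 65.0 pos [0.4761 0.3614 0.1005] rot [ 3.141e+00 -1.000e-03  5.100e-02] F [0.9 0.2 0. ] w 0.0428
units before turning [-0.026 -0.003  1.062] turn units -0.0001
```

```bash
python3 -m pendant '[[0.5,[0,0,0.5],0],[0.5,[0,0,0.35],0],[0.5,[0,0,0.2],0],[0.5,[0,0,0],0],[1,[0,0,0],0],[1,[0,0,0],0],[1,[0,0,0],0],[1,[0,0,0],0],[1,[0,0,0],0],[1,[0,0,0],0]]'; python3 -m pendant '[[1,[0,0.1,0],0],[1,[0,0.25,0],0],[1,[0,0.35,0],0],[1,[0,0.4,0],0],[1,[0,0.4,0],0],[1,[0,0.4,0],0],[1,[0,0.4,0],0],[1,[0,0.4,0],0],[1,[0,0.4,0],0],[1,[0,0.35,0],0],[1,[0,0.25,0],0],[1,[0,0.15,0],0],[1,[0,0.1,0],0],[1,[0,0,0],0],[1,[0,0,0],0]]'; python3 -c "
from h import *
st()"
```

```text
time_s: 66.0
position: [0.476, 0.3619, 0.0587]
eef_rot: [-3.142, -0.001, 0.052]
contact_force: [-1.9, -3.2, 4.8]
grip_width: 0.0106
time_s: 67.5
position: [0.4842, 0.2041, 0.0587]
eef_rot: [-3.141, -0.002, 0.052]
contact_force: [-2.2, -0.9, 6.2]
grip_width: 0.0103
t 67.5 pos [0.4842 0.2041 0.0587] rot [-3.141e+00 -2.000e-03  5.200e-02] F [-2.2 -0.9  6.2] w 0.0103
```

```bash
python3 -m pendant '[[1,[0,0.03,0],0],[1,[0,0.03,0],0],[1,[0,0,0],0]]'; python3 -m pendant '[[0.7,[0,0,0],0],[0.5,[0,0,0],0],[0.5,[0,0,0],0],[0.5,[0,0,-0.5],0],[0.5,[0,0,-0.8],0],[0.5,[-0.2,0,-0.8],0],[0.5,[-0.4,0.3,-0.8],0],[0.5,[-0.6,0.6,-0.6],0],[0.5,[-0.6,0.6,0],0],[0.5,[0,0.6,0],0],[0.5,[0,0.6,0],0],[0.5,[0,0,0],0],[0.5,[0,0,0],0]]'; python3 -c "
from h import *
st();shot('wrist','w31')"; python3 tray.py w31|head -3; python3 ringchk.py w32
```

```text
time_s: 67.8
position: [0.4843, 0.204, 0.0587]
eef_rot: [-3.137, -0.002, 0.053]
contact_force: [-3.0, 6.7, 5.9]
grip_width: 0.0103
time_s: 69.1
position: [0.4176, 0.0899, 0.1974]
eef_rot: [-3.142, -0.0, 0.05]
contact_force: [-0.8, 0.4, -0.0]
grip_width: 0.0427
t 69.1 pos [0.4176 0.0899 0.1974] rot [-3.142 -0.     0.05 ] F [-0.8  0.4 -0. ] w 0.0427
handle top 1077 [0.48409493 0.20194352 0.07694889]
 rect ((482.92828369140625, 203.1080322265625), (63.643165588378906, 12.133371353149414), 2.706836700439453)
cover 30715 0.05413009554964619 ((482.8560485839844, 203.54379272460938), (183.3126678466797, 164.295166015625), 2.8806283473968506)
t 69.15 pos [0.4175 0.0903 0.1973] rot [3.141 0.    0.051] F [ 0.   0.1 -0.4] w 0.0426
ring top z 0.10101887214164217 circle [ 0.48936402 -0.01791998  0.03254752]
plane [-0.0002866  -0.00886668  0.10061126]
ring 26 [442.5  95.6] b 35.4 mod 35.4
ring 29 [489.2 120.8] b -83.0 mod 37.0
ring 21 [439.4 152. ] b 159.7 mod 39.7
jar 17 [407.4 135.1] b 118.2 mod -1.8
```

View pics/w31.png

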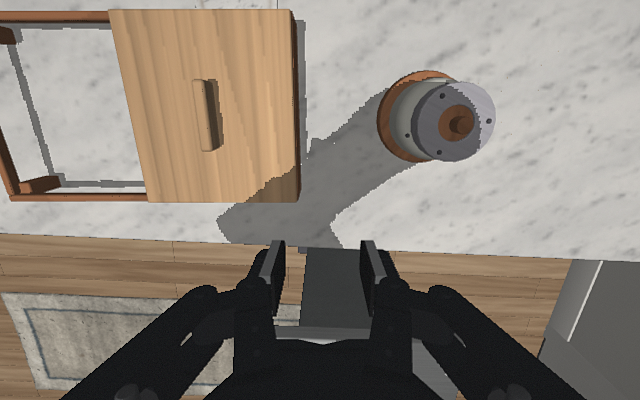

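The cover is shut: it hit its stop and the handle is now at the tray origin. The ring is level and home, and the arm is clear. Handing in.

```bash
python3 -c "
from h import *
print(env.close_job())"
```

```text
the job is handed in; nothing more can be done
None
```

The jar is sealed, the tray is packed and shut, and the job is handed in at about 69 s of the 208 s allowed. No verdict was reported.

- **Disk:** Before the ring went on, it lay flat with its top at 0.097 m and centred to about 0.5 mm. After screwing, its knob stood upright in the ring's opening, about 1.3 mm off the jar axis (limit 3 mm).
- **Ring:** My first turn went about 4° past the stop and left the ring wedged. It was about 2.7 mm off-centre and tilted 0.04 rad. I gripped it again, backed off, recentred it and turned it home. It then measured:

| | Measured | Limit or expected |
|---|---|---|
| Tilt | about 0.002 rad | below 0.08 rad |
| Underside height | about 0.0805–0.081 m | 0.078–0.083 m |
| Off-centre | about 1 mm | below 4 mm |
| Bearing | 37.4° | 36.5° at home, less than 1 mm off at the lug |

- **Tray:** The brush, spoon and scoop were all out. They lie side by side inside the compartment with clear gaps. The scoop was knocked about 3 cm during the run, so I located it again before gripping it.
- **Cover:** It was pushed until it met its stop, and its handle reads at the shut position to within about 1 mm.
- **Disagreement:** The last ring check, from an oblique view, gave bearings of 35–40° (mean 37.4°) and a centre reading about 1 mm different. Both are still inside the limits.
- **Bystanders:** I never moved against the mug, timer or pitcher, but I did not re-measure their positions at the end.

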